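# Put away the shoe-polishing kit

## Task

Put away the polishing kit lying on the bench: pull the drawer of the small wooden unit out to its stop, lay every shoe brush flat in it, bristles down, and push the drawer fully home; put every polish tin flat on the floor of the open blue box and fold the box's lid down until it is shut. Leave the shoe, and the jar and bottle standing on the unit, where they are.

Things in the scene. Friction and masses are not known exactly. Their poses are not given: they have to be found in the camera images.
- unit: wooden drawer unit, fixed, 240 (x) x 270 (y) x 100 mm high, one drawer in its front, which faces -x of its frame (towards the robot). Origin: centre of its underside; z up.
- unit_drawer0 (a joint): the drawer: metres pulled out, 0 = fully home, stop at 0.1656; slides along -x of the unit's frame, friction about 1 N, stays where it is left. It starts home or up to 20 mm out.
- unit_drawer0_handle (a point): middle of the drawer's bar handle: steel bar 11 mm thick, 120 mm long, along y of the unit, 35 mm (to its axis) in front of the drawer front; 62 mm above the bench and 38 mm below the unit's top, so it can be pinched from above (there are 29 mm between bar and front). Axes as the unit's.
- drawer_floor (a point): centre of the drawer's inner floor (moves with the drawer; 22 mm above the bench; axes as the unit's). Inside, the drawer measures 195 mm (x) by 228 mm (y), side walls 56 mm above the floor, front wall 70 mm. With the drawer at its stop the part from x = -97 mm to x = +62 mm of this frame lies clear of the unit's top, wide enough for three brushes side by side along x.
- carebox: blue open box, fixed, 170 (x) x 210 (y) x 55 mm high, walls and floor 5 mm. Origin: centre of its underside; x points away from the robot to the hinged rim, z up.
- lid (a joint): the box's lid, angle in rad: 0 = shut flat on the box, pi/2 = upright, stop at 1.9; it starts open at 1.4 to 1.7. Stiff hinge (0.19 N m friction): it stays at any angle and must be pushed all the way.
- lid_hinge (a point): middle of the lid's hinge line, on the top far (+x) rim of the box, 85 mm from the box's centre and 55 mm up; the hinge runs along y of the box. The lid is a plain flat plate 170 mm long from the hinge, 210 mm wide, 8 mm thick, no knob.
- lid_edge (a point): middle of the lid's free edge, 170 mm from the hinge.
- brush0: dark shoe brush, lying bristles down: dark brown wooden back 120 x 38 mm and 20 mm thick over black bristles, a rigid block 110 x 32 x 22 mm, 42 mm high in all, 0.12 kg. Origin: centre of the underside of the bristles; x along its length, z up. The wooden back (22 to 42 mm above the origin) is gripped across its 38 mm width. None if absent (two or three of the three are there).
- brush1: light shoe brush, lying bristles down: light wooden back 120 x 38 mm and 20 mm thick over grey bristles, a rigid block 110 x 32 x 22 mm, 42 mm high in all, 0.12 kg. Origin: centre of the underside of the bristles; x along its length, z up. The wooden back (22 to 42 mm above the origin) is gripped across its 38 mm width. None if absent (two or three of the three are there).
- brush2: brown shoe brush, lying bristles down: mid-brown wooden back 120 x 38 mm and 20 mm thick over off-white bristles, a rigid block 110 x 32 x 22 mm, 42 mm high in all, 0.12 kg. Origin: centre of the underside of the bristles; x along its length, z up. The wooden back (22 to 42 mm above the origin) is gripped across its 38 mm width. None if absent (two or three of the three are there).
- tin0: red closed shoe polish tin: flat red cylinder 60 mm in diameter, 28 mm high, 0.10 kg. Origin: centre of its underside, z up. None if absent (two or three of the three are there).
- tin1: black closed shoe polish tin: flat black cylinder 60 mm in diameter, 28 mm high, 0.10 kg. Origin: centre of its underside, z up. None if absent (two or three of the three are there).
- tin2: green closed shoe polish tin: flat green cylinder 60 mm in diameter, 28 mm high, 0.10 kg. Origin: centre of its underside, z up. None if absent (two or three of the three are there).
- shoe: brown leather shoe, about 280 x 85 x 90 mm, a bystander standing beyond the brushes. Origin: centre of its underside.
- glue: amber jar with yellow cap, 64 mm in diameter, 90 mm high, a bystander standing on the drawer unit's top. Origin: centre of its underside.
- dressing: black bottle with white cap, 44 mm in diameter, 110 mm high, a bystander standing on the drawer unit's top. Origin: centre of its underside.
Things that resemble listed ones, but are neither listed nor needed, are in the scene too. Leave any purple or turquoise look-alike of the tin1 alone.

How it is judged:
On the way, in this order (a step that is already met when the one before it is completed fails the run):
1. the drawer is pulled out to its stop (within 10 mm) (value of joint unit_drawer0 above 0.1556 m), for 0.2 s.
2. every brush present lies flat, bristles down, on the drawer's floor (x of brush0 in the frame of drawer_floor between -0.09 and 0.09 m and y of brush0 in the frame of drawer_floor between -0.11 and 0.11 m and z of brush0 in the frame of drawer_floor between -0.006 and 0.012 m and angle between each of brush0, brush1, brush2's own z axis and vertical below 0.15 rad and x of brush1 in the frame of drawer_floor between -0.09 and 0.09 m and y of brush1 in the frame of drawer_floor between -0.11 and 0.11 m and z of brush1 in the frame of drawer_floor between -0.006 and 0.012 m and x of brush2 in the frame of drawer_floor between -0.09 and 0.09 m and y of brush2 in the frame of drawer_floor between -0.11 and 0.11 m and z of brush2 in the frame of drawer_floor between -0.006 and 0.012 m), for 0.3 s.
3. the drawer is fully home again (within 6 mm), the brushes in it (all of step 2 and value of joint unit_drawer0 below 0.006 m), for 0.2 s.
At the end, for the whole second after the job is handed in: The drawer is home within 6 mm, with every brush present lying bristles down (tilt under 0.15 rad) on its floor; every tin present lies flat (tilt under 0.15 rad) on the floor of the blue box; the lid is shut within 0.05 rad; everything is at rest (all of step 3 and value of joint lid below 0.05 rad and x of tin0 in the frame of carebox between -0.08 and 0.08 m and y of tin0 in the frame of carebox between -0.1 and 0.1 m and z of tin0 in the frame of carebox between -0.006 and 0.018 m and angle between each of tin0, tin1, tin2's own z axis and vertical below 0.15 rad and x of tin1 in the frame of carebox between -0.08 and 0.08 m and y of tin1 in the frame of carebox between -0.1 and 0.1 m and z of tin1 in the frame of carebox between -0.006 and 0.018 m and x of tin2 in the frame of carebox between -0.08 and 0.08 m and y of tin2 in the frame of carebox between -0.1 and 0.1 m and z of tin2 in the frame of carebox between -0.006 and 0.018 m and linear speed of each of brush0, brush1, brush2, tin0, tin1, tin2 below 0.02 m/s); the robot touches nothing.
It fails at once if the shoe is moved by more than 30 mm (distance of shoe from where it was at the start of the episode above 0.03 m).
It fails at once if the glue jar is moved by more than 30 mm (distance of glue from where it was at the start of the episode above 0.03 m).
It fails at once if the bottle on the unit is moved by more than 30 mm (distance of dressing from where it was at the start of the episode above 0.03 m).
Of brush0, brush1, brush2 only 2 to 3 are there at a start; the rules pass over those that are not, and their reading is None.
Of tin0, tin1, tin2 only 2 to 3 are there at a start; the rules pass over those that are not, and their reading is None.
At some moment in a run one of brush0, brush1, brush2, tin0, tin1, tin2 may be knocked a few centimetres aside while the robot is not near it.
Once in a run the grip may slacken for a moment while it holds something.
It also fails if it takes over 210 s, if anything falls off the work surface, if the arm or the gripper's body presses on something with over 40 N, if the wrist force passes 120 N, or if a joint passes its speed limit or range.

## Robot

A 7-joint arm with a two-finger parallel gripper is mounted at the origin on the work surface. World frame = base frame: x ahead of the robot, y to its left, z up, the work surface at z = 0. Lengths are in m, angles in rad, forces in N, time in s.
With the tool pointing down it reaches from about 0.4 to 0.85 m from the base axis. Payload 4.5 kg.
Tool frame: the origin (TCP) lies between the finger pads; the fingertips stand r.tip_reach ahead of it and the grasp point (between the pads) lies 3 mm ahead of it (r.tip_reach is the distance from the TCP to the fingertips, in m); z points along the fingers, y is the line along which they close (so a half turn about z gives the same grasp; the last joint's range is limited). The gripper opens to 88 mm and grips with 3 to 60 N. Pads are 18 mm wide; open, the fingers measure 123 mm over their backs; the gripper's body (75 mm by 187 mm) begins 45 mm behind the grasp point.
Start: joints at [1.182, 0.689, -0.195, 1.565, 0.157, 0.902, -0.215], TCP at [0.256, -0.57, 0.261] pointing down, gripper open.
Joint ranges: [-3.01, 3.01], [-0.46, 2.08], [-1.47, 1.51], [0.13, 2.56], [-1, 4.14], [0.04, 2.09], [-2.66, 2.66]. Speed limits (rad/s): [2.57, 2.57, 3.14, 3.14, 3.14, 3.14, 3.14].

## Interface

Orientations are given as a unit quaternion [x, y, z, w].
In Python, from plant import r gives the robot as it stands.
- The arm moves only by the tool step_arm, never from a script. Its argument "motion" is a list of rows, each an object with "dp": the shift along the tool's x, y, z in mm, a list of three; "twist": the turn, a rotation vector about the tool's x, y, z in rad, a list of three; "hand": the opening, from -1 (shut) to 1 (fully open). In form: [{"dp": [dx, dy, dz], "twist": [rx, ry, rz], "hand": hand}, ...]. A call has 1 to 5 rows; each row is the pose to reach, as a shift and turn from the pose commanded when the call began, along the tool's axes at that moment; what a row does not reach only later rows make up. A row lasts 1/8 s, in which the tool goes at most 62.5 mm and 10.7 degrees, less where a joint would pass 70% of its speed; a pose out of reach is approached as far as the arm can. A call with a gripper value outside its range is refused whole. The fingers move at their own pace and stop on an object; "force" is the grip in N (left out, the last holds). Time passes only in rows, so rows that repeat a pose let the fingers close. It gives the time, the measured TCP pose, the force, the opening and the grip force at its end, in the units of the state.
- r.get_state(): the state, without advancing time (a new reading comes with each control period).
- r.snapshot(name): name is "scene" or "top" or "wrist"; returns a dict with "pixels" (384x512x3 uint8, red, green, blue), "depth" (384x512 float32, m along the optical axis (not along the pixel's ray), 0 where there is no reading), "fx", "fy", "cx", "cy" (pixels), "xyz" and "orientation" of the camera in the world; the wrist camera has in their place "mount" (4x4, takes a point from camera to tool coordinates, whose origin is the TCP and whose axes are the flange's). Camera axes: x right, y down, z forward; pixel columns grow to the right and rows downward; lengths in m; the calibration is good to about 2 mm. The wrist camera is an equidistant fisheye: a pixel r from the principal point sees the ray r / f radians off the axis. A picture is of the moment at which its call begins: read the wrist's pose just before it.
- r.finish_job(): hands the job in; it is judged then, once.
Trained networks look in the newest picture that a camera, given by its name, has taken for a name from the list of things; names that differ only in an ending like _2 or _b are one class to them, and where a whole thing is asked for, a point or a joint stands for the part that bears it (a point fixed in the world has none). Each returns a list of dicts, best first, with "score" (0 to 1); they miss things now and then, are a little off and sometimes report something else, mostly with a low value. They report only what shows in the picture. A call takes as long as a camera call. They do not tell look-alikes from the thing itself.
- r.search_frame(camera, thing): "at" ([x, y, z] in m, in the coordinates of the camera as it stood for that picture, good to about 4 mm: the middle of the surface that is visible of it).
The state is a dict: "clock": time; "q": joint angles; "qd": joint speeds; "joint_torque": joint torques, N m; "tool_pos": TCP position; "eef_rot": TCP orientation; "contact_force": force on the tool from outside, world axes, zero at the start; "moment": the same for the moment, N m; "opening": opening from 0.0 (shut) to 1.0 (fully open); "finger_force": force on a finger pad.
Only numpy, scipy, OpenCV 4.12 (cv2) and the standard library are available. Lean on these libraries where they do the work, as an engineer would, in place of code of your own. Each camera call takes 0.05 s, during which the arm holds its last target. There are 200 camera calls.

## Working session

There is one attempt and no reset: what is moved stays moved. The work goes in short steps, Python scripts to look and compute and a tool call to move; the robot and the scene stay as the last step left them, time stands still between calls to the robot, and variables do not carry over. Pictures are saved under pics/ and viewed, at most 14 in all, crops included, and the job is handed in when it is done.

Besides the shell and the picture viewer there is one more tool, called after "Request:" as name([rows], argument=value, ...), one row to a line, values as JSON. step_arm: Moves the arm, as the interface text tells. Its arguments: {"type":"object","properties":{"motion":{"type":"array"},"force":{"type":"number"}},"required":["motion"]}

```bash
ls; mkdir -p pics; cat > h.py <<'E'
import numpy as np, cv2
from scipy.spatial.transform import Rotation as R
from plant import r
def snap(c,save=None):
    s=r.get_state(); d=r.snapshot(c)
    if save: cv2.imwrite('pics/'+save,cv2.cvtColor(d['pixels'],cv2.COLOR_RGB2BGR))
    if c!='wrist':
        o=np.array(d['orientation']); M=R.from_quat(o).as_matrix() if o.size==4 else o
        d['R']=M; d['t']=np.array(d['xyz'])
    else:
        M=R.from_quat(s['eef_rot']).as_matrix(); m=np.array(d['mount'])
        d['R']=M@m[:3,:3]; d['t']=M@m[:3,3]+np.array(s['tool_pos'])
    return d
def world(d,p): return d['R']@np.array(p)+d['t']
def cloud(d):
    v,u=np.mgrid[0:384,0:512]; z=d['depth']
    x=np.stack([(u-d['cx'])/d['fx']*z,(v-d['cy'])/d['fy']*z,z],-1)
    P=x@d['R'].T+d['t']; P[z==0]=np.nan; return P
def loc(W):
    "world point -> shift in tool mm from present"
    s=r.get_state(); return R.from_quat(s['eef_rot']).inv().apply(np.array(W)-s['tool_pos'])*1000
E
python3 - <<'E'
from h import *
s=r.get_state(); print({k:np.round(v,3) for k,v in s.items()}, r.tip_reach)
for c in ['top','scene']:
    d=snap(c,c+'0.png'); print(c,d['t'],d['R'].round(2).tolist(),d['fx'],d['cx'],d['cy'])
    for n in ['brush0','brush1','brush2','tin0','tin1','tin2','unit','unit_drawer0_handle','carebox','lid','lid_edge','lid_hinge','shoe','glue','dressing']:
        print(n,[(round(x['score'],2),world(d,x['at']).round(3).tolist()) for x in r.search_frame(c,n)[:4]])
E
```

```text
pics
{'clock': np.float64(0.0), 'q': array([ 1.182,  0.69 , -0.195,  1.566,  0.157,  0.902, -0.215]), 'qd': array([ 0.001,  0.001, -0.   ,  0.   , -0.   ,  0.003,  0.   ]), 'joint_torque': array([-0.0000e+00, -5.2756e+01, -1.2670e+00, -1.5343e+01, -5.3000e-02,
        7.0000e-03,  0.0000e+00]), 'tool_pos': array([ 0.256, -0.569,  0.26 ]), 'eef_rot': array([ 0.978,  0.21 , -0.   , -0.001]), 'contact_force': array([ 0.374,  0.175, -0.707]), 'moment': array([-0.011,  0.004,  0.013]), 'finger_force': np.float64(0.0), 'opening': np.float64(1.001)} 0.022
top [ 0.31338743 -0.04332445  1.45104815] [[-0.01, -0.98, 0.2], [-1.0, 0.01, -0.01], [0.01, -0.2, -0.98]] 486.42254839665264 252.0783699630347 186.20454457268244
brush0 [(0.86, [0.645, -0.002, 0.041]), (0.69, [0.454, -0.004, 0.038])]
brush1 [(0.86, [0.645, -0.002, 0.041]), (0.69, [0.454, -0.004, 0.038])]
brush2 [(0.86, [0.645, -0.002, 0.041]), (0.69, [0.454, -0.004, 0.038])]
tin0 [(0.84, [0.542, -0.139, 0.027]), (0.83, [0.44, -0.171, 0.03]), (0.79, [0.667, -0.384, 0.02]), (0.53, [0.639, -0.145, 0.029])]
tin1 [(0.84, [0.542, -0.139, 0.027])
[... 1118 characters left out ...]
27]), (0.65, [0.454, -0.161, 0.027])]
tin1 [(0.92, [0.656, -0.134, 0.026]), (0.87, [0.683, -0.367, 0.027]), (0.65, [0.454, -0.161, 0.027])]
tin2 [(0.92, [0.656, -0.134, 0.026]), (0.87, [0.683, -0.367, 0.027]), (0.65, [0.454, -0.161, 0.027])]
unit [(0.62, [0.834, 0.263, 0.101]), (0.52, [0.474, 0.009, 0.037])]
unit_drawer0_handle [(0.55, [0.604, 0.306, 0.075])]
carebox []
lid [(0.59, [0.6, -0.369, 0.149])]
lid_edge [(0.85, [0.593, -0.369, 0.148]), (0.56, [0.473, 0.004, 0.036])]
lid_hinge [(0.77, [0.598, -0.372, 0.151])]
shoe [(0.64, [0.791, -0.097, 0.052]), (0.53, [0.6, -0.371, 0.146]), (0.5, [0.595, -0.351, 0.104])]
glue [(0.74, [0.742, 0.203, 0.168])]
dressing [(0.57, [0.737, 0.266, 0.162])]
```

View pics/top0.png

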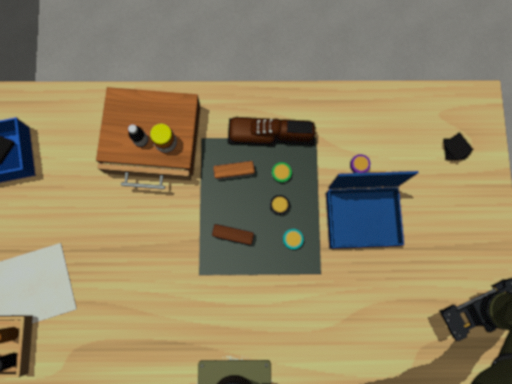

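View pics/scene0.png

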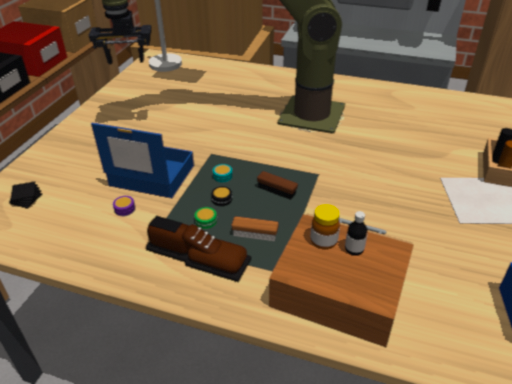

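The top view shows the dark brush at (233,234), an orange/brown brush at (235,170), a green tin at (282,172) and a black tin at (280,204). Look-alikes are the turquoise tin (293,238) and the purple one (360,162). The unit is at (150,133) with its handle at (147,184), the box at (365,218) and its lid at (372,180). There is no red tin. Next I measure poses and check with a close crop.

```bash
cat > meas.py <<'E'
from h import *
def rect(P,m,name):
    n,l,st,c=cv2.connectedComponentsWithStats(m.astype(np.uint8))
    k=1+np.argmax(st[1:,4]); q=P[l==k]; q=q[~np.isnan(q[:,0])]
    (cx,cy),(w,h),a=cv2.minAreaRect((q[:,:2]*1000).astype(np.float32))
    if w<h: w,h,a=h,w,a+90
    print(name,'c',round(cx),round(cy),'size',round(w),round(h),'long-axis deg',round((a+90)%180-90,1),'z',np.nanmedian(q[:,2]).round(3),'n',len(q))
def box(P,u0,u1,v0,v1,z0,z1):
    m=np.zeros(P.shape[:2],bool); m[v0:v1,u0:u1]=1
    return m&(P[...,2]>z0)&(P[...,2]<z1)
E
python3 - <<'E'
from meas import *
d=snap('top'); P=cloud(d)
rect(P,box(P,205,265,150,188,.03,.05),'brushA')
rect(P,box(P,205,265,215,255,.03,.05),'brushB')
rect(P,box(P,268,300,155,188,.02,.035),'green')
rect(P,box(P,268,300,190,219,.02,.035),'black')
rect(P,box(P,280,308,225,255,.02,.035),'turq')
rect(P,box(P,90,210,80,185,.09,.11),'unit top')
rect(P,box(P,115,180,170,200,.05,.085),'handle')
rect(P,box(P,320,410,185,255,.04,.06),'box rim')
rect(P,box(P,320,425,160,195,.06,.25),'lid')
rect(P,box(P,225,320,110,150,.03,.12),'shoe')
q=P[box(P,320,425,160,200,.055,.25)]; z=q[:,2]; print('lid fit x=a+bz',np.polyfit(z,q[:,0],1), z.max())
q=P[box(P,115,180,165,200,.03,.085)]; print(np.histogram(q[:,0],10),)
im=cv2.imread('pics/top0.png')[140:262,195:310]
cv2.imwrite('pics/crop.png',cv2.resize(im,None,fx=5,fy=4.9,interpolation=cv2.INTER_CUBIC))
E
```

```text
brushA c 649 -3 size 119 39 long-axis deg -81.9 z 0.04 n 506
brushB c 456 0 size 119 38 long-axis deg 77.0 z 0.04 n 534
green c 643 -146 size 58 56 long-axis deg -89.4 z 0.027 n 305
black c 544 -138 size 58 57 long-axis deg -0.6 z 0.027 n 307
turq c 442 -177 size 58 57 long-axis deg -63.7 z 0.027 n 317
unit top c 764 247 size 273 228 long-axis deg 84.8 z 0.098 n 6076
handle c 612 249 size 190 52 long-axis deg 89.2 z 0.066 n 455
box rim c 502 -387 size 213 171 long-axis deg -88.2 z 0.052 n 620
lid c 592 -383 size 210 15 long-axis deg -88.8 z 0.17 n 1201
shoe c 771 -117 size 257 78 long-axis deg 87.8 z 0.066 n 1933
lid fit x=a+bz [0.03450241 0.58290028] 0.23210535409588395
(array([ 48,  83,  46,  15,  14,  98, 150, 116,  70,  43]), array([0.58537536, 0.59249598, 0.59961661, 0.60673723, 0.61385785,
       0.62097847, 0.62809909, 0.63521971, 0.64234034, 0.64946096,
       0.65658158]))
```

View pics/crop.png

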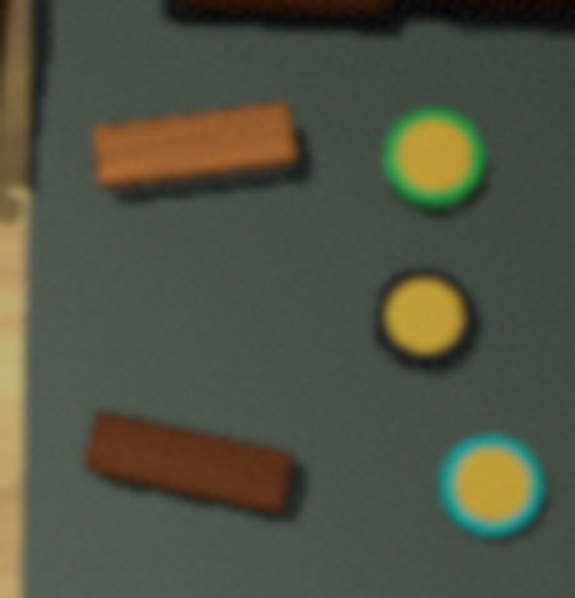

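The crop confirms the choice: light/brown brush at (195,145), dark brush (190,465), green tin (434,155), black tin (425,318). The turquoise look-alike at (492,485) stays. Now the handle and the bystanders on the unit, more exactly.

```bash
python3 - <<'E'
from meas import *
d=snap('top'); P=cloud(d)
m=box(P,110,185,168,200,.055,.085)&(P[...,0]<.61); rect(P,m,'bar')
q=P[m]; print(np.polyfit(q[:,1],q[:,0],1), q.min(0),q.max(0), np.percentile(q[:,2],[10,50,90]))
# unit top front edge
m=box(P,90,210,100,190,.085,.115)
for y in np.arange(.14,.38,.03):
    s=m&(abs(P[...,1]-y)<.005); print(round(y,2),P[s][:,0].min().round(3),P[s][:,0].max().round(3),end=' | ')
print()
for n,z0,z1,b in [('glue',.18,.2,(145,185,115,155)),('dress',.199,.22,(120,150,115,150)),('dress',.15,.195,(120,150,115,150)),('glue',.15,.2,(145,185,115,155))]:
    q=P[box(P,*b,z0,z1)]; print(n,len(q),q.min(0).round(3),q.max(0).round(3))
print(r.get_state()['clock'])
E
```

```text
bar c 602 260 size 129 24 long-axis deg 84.7 z 0.063 n 183
[0.06329514 0.5801743 ] [0.58528886 0.19615051 0.05641129] [0.60981687 0.32519328 0.07322566] [0.05936987 0.06347552 0.06761829]
0.14 0.621 0.845 | 0.17 0.624 0.845 | 0.2 0.626 0.846 | 0.23 0.628 0.845 | 0.26 0.634 0.845 | 0.29 0.634 0.846 | 0.32 0.636 0.847 | 0.35 0.64 0.846 | 
glue 335 [0.685 0.162 0.18 ] [0.742 0.217 0.195]
dress 54 [0.711 0.252 0.2  ] [0.733 0.272 0.213]
dress 173 [0.7   0.239 0.15 ] [0.743 0.281 0.194]
glue 464 [0.682 0.159 0.15 ] [0.742 0.241 0.195]
1.7
```

```bash
cat >> h.py <<'E'
def tq(yaw,tilt=0): # tool x heading yaw (deg), pointing down, tilt about tool y
    return R.from_euler('z',yaw,degrees=True)*R.from_euler('x',180,degrees=True)*R.from_euler('y',tilt,degrees=True)
def plan(*way):
    """way: (x,y,z,yaw[,tilt]) in m/deg, one call each"""
    s=r.get_state(); p=np.array(s['tool_pos']); q=R.from_quat(s['eef_rot'])
    for w in way:
        t=tq(*w[3:]); dp=q.inv().apply(np.array(w[:3])-p)*1000; tw=(q.inv()*t).as_rotvec()
        print('dp',dp.round(0).tolist(),'twist',tw.round(3).tolist(),'rows',max(np.linalg.norm(dp)/62.5,np.degrees(np.linalg.norm(tw))/10.7).round(1))
        p,q=np.array(w[:3]),t
def st():
    s=r.get_state(); e=R.from_quat(s['eef_rot']).as_matrix()
    print('t',round(s['clock'],2),'p',np.round(s['tool_pos'],4),'yaw',np.degrees(np.arctan2(e[1,0],e[0,0])).round(1),'q',np.round(s['q'],2),'F',np.round(s['contact_force'],1),'op',round(s['opening'],3))
E
python3 - <<'E'
from h import *
plan((.45,-.33,.30,-5.2),(.50,-.03,.30,-5.2),(.60,.25,.30,-5.2))
E
```

```text
dp [275.0, -139.0, -39.0] twist [0.0, -0.0, 0.514] rows 5.0
dp [23.0, -303.0, -0.0] twist [0.0, 0.0, 0.0] rows 4.9
dp [74.0, -288.0, -0.0] twist [0.0, 0.0, 0.0] rows 4.8
```

Request:
step_arm([
  {"dp":[275,-139,-39],"twist":[0,0,0.514],"hand":-1},
  {"dp":[275,-139,-39],"twist":[0,0,0.514],"hand":-1},
  {"dp":[275,-139,-39],"twist":[0,0,0.514],"hand":-1},
  {"dp":[275,-139,-39],"twist":[0,0,0.514],"hand":-1},
  {"dp":[275,-139,-39],"twist":[0,0,0.514],"hand":-1},
])

```text
clock: 2.33
tool_pos: [0.4516, -0.3285, 0.3002]
eef_rot: [0.999, -0.045, 0.0, 0.0]
contact_force: [-0.1, 0.6, -0.4]
opening: 0.459
finger_force: 0.0
```

Request:
step_arm([
  {"dp":[23,-303,0],"twist":[0,0,0],"hand":-1},
  {"dp":[23,-303,0],"twist":[0,0,0],"hand":-1},
  {"dp":[23,-303,0],"twist":[0,0,0],"hand":-1},
  {"dp":[23,-303,0],"twist":[0,0,0],"hand":-1},
  {"dp":[23,-303,0],"twist":[0,0,0],"hand":-1},
])

```text
clock: 2.95
tool_pos: [0.501, -0.0281, 0.3]
eef_rot: [0.999, -0.045, 0.0, -0.0]
contact_force: [0.0, -0.3, 0.2]
opening: 0.004
finger_force: 0.0
```

Request:
step_arm([
  {"dp":[30,-280,0],"twist":[0,0,0],"hand":-1},
  {"dp":[30,-280,0],"twist":[0,0,0],"hand":-1},
  {"dp":[30,-280,0],"twist":[0,0,0],"hand":-1},
  {"dp":[30,-280,0],"twist":[0,0,0],"hand":-1},
  {"dp":[30,-280,0],"twist":[0,0,0],"hand":-1},
])

```text
clock: 3.58
tool_pos: [0.5556, 0.2503, 0.2996]
eef_rot: [0.999, -0.043, -0.0, -0.001]
contact_force: [-0.1, -1.0, 0.7]
opening: 0.008
finger_force: 0.0
```

```bash
python3 - <<'E'
from h import *
st(); d=snap('wrist','w1.png'); print(d['fx'],d['cx'],d['cy'],np.round(d['mount'],3).tolist())
for n in ['unit_drawer0_handle','glue','dressing']: print(n,[(round(x['score'],2),world(d,x['at']).round(3).tolist()) for x in r.search_frame('wrist',n)[:3]])
E
```

```text
t 3.58 p [0.5556 0.2503 0.2996] yaw -4.9 q [-0.5   0.62 -0.    1.57 -0.    0.95 -2.15] F [-0.1 -1.   0.7] op 0.008
297.3186396354542 251.4784967025286 197.64450227122327 [[-0.0, -0.95, -0.313, 0.082], [1.0, -0.0, -0.001, 0.0], [0.001, -0.313, 0.95, -0.123], [0.0, 0.0, 0.0, 1.0]]
unit_drawer0_handle [(0.65, [0.634, 0.264, 0.087])]
glue [(0.85, [0.701, 0.206, 0.19])]
dressing [(0.86, [0.713, 0.262, 0.174])]
```

View pics/w1.png

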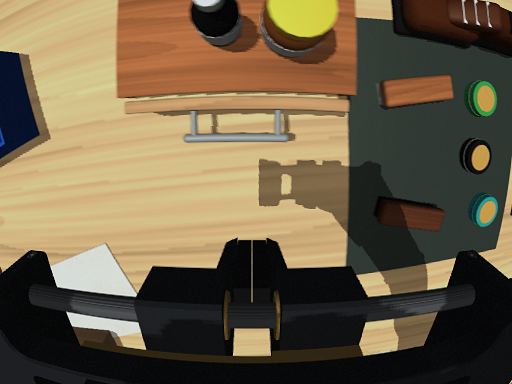

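The wrist view shows the handle bar from (185,138) to (292,137). The drawer stands slightly out, with its front strip at v≈103, and the gap behind the bar is free.

```bash
cat >> h.py <<'E'
def wcloud(d):
    v,u=np.mgrid[0:384,0:512]; a=(u-d['cx'])/d['fx']; b=(v-d['cy'])/d['fy']; th=np.hypot(a,b)+1e-9
    k=np.tan(np.minimum(th,1.4))/th; z=d['depth']
    P=np.stack([a*k*z,b*k*z,z],-1)@d['R'].T+d['t']; P[z==0]=np.nan; return P
E
python3 - <<'E'
from meas import *
d=snap('wrist'); P=wcloud(d)
m=box(P,180,298,125,146,.045,.085)
rect(P,box(P,180,298,132,146,.045,.085),'bar')
for u in (200,220,240,260,270): print(u,[tuple(P[v,u].round(3)) for v in (99,104,110,116,134,137,140)])
# brushes from here
rect(P,box(P,370,460,70,110,.03,.05),'A'); rect(P,box(P,370,450,190,235,.03,.05),'B')
rect(P,box(P,100,360,0,97,.09,.11),'unit')
E
```

```text
bar c 598 265 size 127 14 long-axis deg 84.3 z 0.066 n 951
200 [(np.float64(0.648), np.float64(0.294), np.float64(0.088)), (np.float64(0.642), np.float64(0.295), np.float64(0.087)), (np.float64(0.636), np.float64(0.296), np.float64(0.086)), (np.float64(0.627), np.float64(0.312), np.float64(-0.002)), (np.float64(0.601), np.float64(0.315), np.float64(-0.001)), (np.float64(0.603), np.float64(0.303), np.float64(0.066)), (np.float64(0.599), np.float64(0.304), np.float64(0.066))]
220 [(np.float64(0.645), np.float64(0.272), np.float64(0.087)), (np.float64(0.64), np.float64(0.273), np.float64(0.086)), (np.float64(0.632), np.float64(0.283), np.float64(-0.001)), (np.float64(0.623), np.float64(0.284), np.float64(-0.002)), (np.float64(0.604), np.float64(0.279), np.float64(0.065)), (np.float64(0.6), np.float64(0.279), np.float64(0.066)), (np.float64(0.596), np.float64(0.279), np.float64(0.065))]
240 [(np.float64(0.643), np.float64(0.25), np.float64(0.086)), (np.float64(0.637), np.float64(0.25), np.float64(0.086)), (np.float64(0.629), np.float64(0.254), np.float64(0.001)), (np.float64(0.62), np.fl
[... 521 characters left out ...]
64(0.596), np.float64(0.231), np.float64(0.067)), (np.float64(0.592), np.float64(0.231), np.float64(0.067))]
270 [(np.float64(0.64), np.float64(0.217), np.float64(0.087)), (np.float64(0.634), np.float64(0.217), np.float64(0.088)), (np.float64(0.627), np.float64(0.216), np.float64(0.061)), (np.float64(0.62), np.float64(0.217), np.float64(0.062)), (np.float64(0.598), np.float64(0.219), np.float64(0.064)), (np.float64(0.595), np.float64(0.219), np.float64(0.066)), (np.float64(0.591), np.float64(0.219), np.float64(0.067))]
A c 650 3 size 119 39 long-axis deg -82.3 z 0.041 n 1841
B c 458 5 size 120 38 long-axis deg 76.6 z 0.041 n 1518
unit c 709 256 size 275 120 long-axis deg 83.0 z 0.099 n 16816
```

```bash
python3 - <<'E'
from h import *
plan((.6205,.273,.16,-5.3),(.6205,.273,.070,-5.3))
E
```

```text
dp [61.0, -35.0, 140.0] twist [0.002, 0.0, -0.0] rows 2.5
dp [-0.0, -0.0, 90.0] twist [0.0, 0.0, 0.0] rows 1.4
```

Request:
step_arm([
  {"dp":[61,-35,0],"twist":[0,0,0],"hand":-1},
  {"dp":[61,-35,60],"twist":[0,0,0],"hand":-1},
  {"dp":[61,-35,120],"twist":[0,0,0],"hand":-1},
  {"dp":[61,-35,140],"twist":[0,0,0],"hand":-1},
  {"dp":[61,-35,140],"twist":[0,0,0],"hand":-1},
])

```text
clock: 4.45
tool_pos: [0.6193, 0.2718, 0.1581]
eef_rot: [0.999, -0.047, -0.002, 0.002]
contact_force: [-0.6, -0.3, 0.3]
opening: 0.004
finger_force: 0.0
```

```bash
python3 - <<'E'
from h import *
st(); plan((.6205,.273,.070,-5.3),(.4605,.287,.070,-5.3))
E
```

```text
t 4.45 p [0.6193 0.2718 0.1581] yaw -5.4 q [-0.48  0.88 -0.    1.48  0.    0.79 -2.15] F [-0.6 -0.3  0.3] op 0.004
dp [1.0, -2.0, 88.0] twist [0.003, 0.003, -0.001] rows 1.4
dp [-161.0, 1.0, 0.0] twist [0.0, 0.0, 0.0] rows 2.6
```

Request:
step_arm([
  {"dp":[1,-2,45],"twist":[0,0,0],"hand":-1},
  {"dp":[1,-2,88],"twist":[0,0,0],"hand":-1},
  {"dp":[1,-2,88],"twist":[0,0,0],"hand":-1},
])

```text
clock: 4.82
tool_pos: [0.6204, 0.275, 0.0712]
eef_rot: [0.999, -0.046, -0.001, 0.001]
contact_force: [-0.5, -0.4, -1.2]
opening: 0.008
finger_force: 0.0
```

Request:
step_arm([
  {"dp":[-20,0,0],"twist":[0,0,0],"hand":-1},
  {"dp":[-50,0,0],"twist":[0,0,0],"hand":-1},
  {"dp":[-85,0,0],"twist":[0,0,0],"hand":-1},
  {"dp":[-115,0,0],"twist":[0,0,0],"hand":-1},
  {"dp":[-140,0,0],"twist":[0,0,0],"hand":-1},
])

```text
clock: 5.45
tool_pos: [0.4835, 0.2892, 0.0745]
eef_rot: [0.999, -0.046, 0.003, -0.001]
contact_force: [1.2, -0.9, -0.5]
opening: 0.004
finger_force: 0.9
```

Request:
step_arm([
  {"dp":[-5,0,0],"twist":[0,0,0],"hand":-1},
  {"dp":[-10,0,0],"twist":[0,0,0],"hand":-1},
  {"dp":[-10,0,0],"twist":[0,0,0],"hand":-1},
])

```text
clock: 5.82
tool_pos: [0.4729, 0.2903, 0.0722]
eef_rot: [0.999, -0.046, 0.001, -0.0]
contact_force: [0.4, 0.4, 0.4]
opening: 0.008
finger_force: 0.0
```

Another small pull until the stop is felt.

Request:
step_arm([
  {"dp":[-4,0,0],"twist":[0,0,0],"hand":-1},
  {"dp":[-8,0,0],"twist":[0,0,0],"hand":-1},
  {"dp":[-8,0,0],"twist":[0,0,0],"hand":-1},
])

```text
clock: 6.2
tool_pos: [0.4634, 0.291, 0.0716]
eef_rot: [0.999, -0.045, -0.0, 0.0]
contact_force: [0.0, -0.0, 0.1]
opening: 0.008
finger_force: 0.0
```

Request:
step_arm([
  {"dp":[-4,0,0],"twist":[0,0,0],"hand":-1},
  {"dp":[-4,0,0],"twist":[0,0,0],"hand":-1},
])

```text
clock: 6.45
tool_pos: [0.4592, 0.2913, 0.0716]
eef_rot: [0.999, -0.045, -0.0, 0.0]
contact_force: [0.4, -0.1, 0.6]
opening: 0.003
finger_force: 0.0
```

```bash
python3 - <<'E'
from meas import *
st(); d=snap('top','top2.png'); P=cloud(d)
c=cv2.imread('pics/top2.png')[70:300,60:330]; cv2.imwrite('pics/top2c.png',cv2.resize(c,None,fx=2.5,fy=2.5))
E
```

```text
t 6.45 p [0.4592 0.2913 0.0716] yaw -5.2 q [-0.66  0.89  0.01  1.94 -0.03  0.31 -2.28] F [ 0.4 -0.1  0.6] op 0.003
```

View pics/top2c.png

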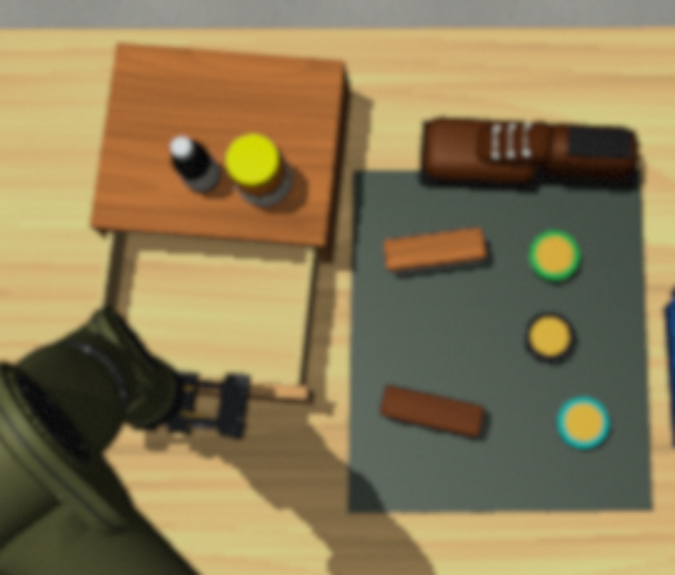

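The drawer has come out; its front is at crop (280,392) and the inside is empty. I'll keep pulling gently until the stop answers.

Request:
step_arm([
  {"dp":[-4,0,0],"twist":[0,0,0],"hand":-1},
  {"dp":[-7,0,0],"twist":[0,0,0],"hand":-1},
  {"dp":[-7,0,0],"twist":[0,0,0],"hand":-1},
])

```text
clock: 6.88
tool_pos: [0.454, 0.2918, 0.0718]
eef_rot: [0.999, -0.046, 0.001, -0.0]
contact_force: [3.8, -2.0, -2.0]
opening: 0.011
finger_force: 2.0
```

```bash
python3 - <<'E'
from meas import *
st(); d=snap('top'); P=cloud(d)
# front wall top & unit top front edge along unit frame
a=np.radians(-5.2); ux=np.array([np.cos(a),np.sin(a)]); uy=np.array([-np.sin(a),np.cos(a)])
X=P[...,:2]@ux; Y=P[...,:2]@uy
for y in (.19,.20,.21,.215):
    s=(abs(Y-y)<.004)&(P[...,2]>.08)&(P[...,2]<.095)&(X<.6); t=(abs(Y-y)<.004)&(P[...,2]>.096)&(P[...,2]<.106)&(X>.55)
    f=(abs(Y-y)<.004)&(P[...,2]>.015)&(P[...,2]<.03)
    print(y,'wall X',X[s].min().round(3),X[s].max().round(3),'unit',X[t].min().round(3),'floor',X[f].min().round(3) if f.any() else None,X[f].max().round(3))
E
```

```text
t 6.88 p [0.454  0.2918 0.0718] yaw -5.3 q [-0.67  0.88  0.01  1.96 -0.03  0.3  -2.29] F [ 3.8 -2.  -2. ] op 0.011
0.19 wall X 0.445 0.485 unit 0.625 floor 0.445 0.614
0.2 wall X 0.445 0.598 unit 0.626 floor 0.445 0.445
0.21 wall X 0.446 0.458 unit 0.624 floor 0.474 0.638
0.215 wall X 0.446 0.46 unit 0.625 floor 0.473 0.638
```

Request:
step_arm([
  {"dp":[-3,0,0],"twist":[0,0,0],"hand":-1},
  {"dp":[-3,0,0],"twist":[0,0,0],"hand":-1},
])

```text
clock: 7.18
tool_pos: [0.4537, 0.2918, 0.0719]
eef_rot: [0.999, -0.047, 0.003, -0.001]
contact_force: [9.4, -1.7, -5.8]
opening: 0.007
finger_force: 4.8
```

Request:
step_arm([
  {"dp":[10,0,0],"twist":[0,0,0],"hand":-1},
  {"dp":[10,0,0],"twist":[0,0,0],"hand":-1},
])

```text
clock: 7.42
tool_pos: [0.4595, 0.2914, 0.0716]
eef_rot: [0.999, -0.046, -0.001, 0.0]
contact_force: [-0.1, -0.8, 0.7]
opening: 0.004
finger_force: 0.0
```

```bash
python3 - <<'E'
from h import *
st(); p=r.get_state()['tool_pos']
# brush A long axis 97.9 deg heading -> tool y across: tool x along brush length
plan((p[0],p[1],.22,-5.2),(.60,.15,.22,-60),(.65,.0,.20,-82.2),(.65,.0,.20,97.8),(.65,0,.2,-82.2))
E
```

```text
t 7.42 p [0.4595 0.2914 0.0716] yaw -5.2 q [-0.66  0.89  0.01  1.94 -0.03  0.31 -2.28] F [-0.1 -0.8  0.7] op 0.004
dp [-0.0, 0.0, -148.0] twist [0.0, 0.001, -0.001] rows 2.4
dp [153.0, 128.0, 0.0] twist [-0.0, -0.0, 0.956] rows 5.1
dp [155.0, 32.0, 20.0] twist [0.0, -0.0, 0.387] rows 2.5
dp [0.0, 0.0, 0.0] twist [0.0, 0.0, -3.142] rows 16.8
dp [0.0, 0.0, 0.0] twist [0.0, -0.0, 3.142] rows 16.8
```

The stop is confirmed: the force rose to 9.4 N. Next I lift and go over the light/brown brush, turned so the fingers close across its width. I'll lay the brushes along the drawer's x so the gripper body stays clear of the unit.

```bash
python3 - <<'E'
from h import *
p=r.get_state()['tool_pos']
plan((p[0],p[1],.22,-5.2),(.52,.14,.22,46),(.62,.0,.22,97.8))
E
```

```text
dp [-0.0, 0.0, -148.0] twist [0.0, 0.001, -0.001] rows 2.4
dp [74.0, 145.0, 0.0] twist [-0.0, 0.0, -0.894] rows 4.8
dp [-31.0, 169.0, 0.0] twist [0.0, 0.0, -0.904] rows 4.8
```

Request:
step_arm([
  {"dp":[0,0,-60],"twist":[0,0,0],"hand":-1},
  {"dp":[0,0,-120],"twist":[0,0,0],"hand":-1},
  {"dp":[0,0,-148],"twist":[0,0,0],"hand":-1},
])

```text
clock: 7.8
tool_pos: [0.4595, 0.2922, 0.2226]
eef_rot: [0.999, -0.045, 0.001, -0.001]
contact_force: [0.7, -0.1, 0.3]
opening: 0.005
finger_force: 0.0
```

Request:
step_arm([
  {"dp":[74,145,0],"twist":[0,0,-0.894],"hand":0.3},
  {"dp":[74,145,0],"twist":[0,0,-0.894],"hand":0.3},
  {"dp":[74,145,0],"twist":[0,0,-0.894],"hand":0.3},
  {"dp":[74,145,0],"twist":[0,0,-0.894],"hand":0.3},
  {"dp":[74,145,0],"twist":[0,0,-0.894],"hand":0.3},
])

```text
clock: 8.43
tool_pos: [0.5192, 0.1398, 0.2195]
eef_rot: [0.92, 0.393, -0.001, -0.0]
contact_force: [0.2, -0.0, -0.4]
opening: 0.547
finger_force: 0.0
```

Request:
step_arm([
  {"dp":[-31,169,0],"twist":[0,0,-0.904],"hand":0.3},
  {"dp":[-31,169,0],"twist":[0,0,-0.904],"hand":0.3},
  {"dp":[-31,169,0],"twist":[0,0,-0.904],"hand":0.3},
  {"dp":[-31,169,0],"twist":[0,0,-0.904],"hand":0.3},
  {"dp":[-31,169,0],"twist":[0,0,-0.904],"hand":0.3},
])

```text
clock: 9.05
tool_pos: [0.6195, 0.0003, 0.2193]
eef_rot: [0.656, 0.755, -0.001, -0.001]
contact_force: [-0.4, 0.3, -0.5]
opening: 0.651
finger_force: 0.0
```

```bash
cat >> meas.py <<'E'
def near(d,P,c,z0,z1,rad=.09,name=''):
    m=(np.hypot(P[...,0]-c[0],P[...,1]-c[1])<rad)&(P[...,2]>z0)&(P[...,2]<z1)
    if m.sum()<60: print(name,'none',m.sum()); return
    m[330:]=0
    rect(P,m,name); print('   rgb',d['pixels'][m].mean(0).round())
E
python3 - <<'E'
from meas import *
st()
for c in ('wrist','top'):
    d=snap(c,c+'3.png'); P=wcloud(d) if c=='wrist' else cloud(d)
    near(d,P,(.65,0),.032,.05,name=c+' A'); near(d,P,(.457,.003),.032,.05,name=c+' B')
    near(d,P,(.643,-.145),.02,.035,.05,name=c+' green'); near(d,P,(.543,-.138),.02,.035,.05,name=c+' black')
E
```

```text
t 9.05 p [6.195e-01 3.000e-04 2.193e-01] yaw 98.1 q [ 0.23  0.78 -0.56  1.61  0.5   0.9  -0.38] F [-0.4  0.3 -0.5] op 0.651
wrist A c 651 2 size 118 38 long-axis deg -82.4 z 0.041 n 3751
   rgb [184. 119.  72.]
wrist B c 458 5 size 119 38 long-axis deg 77.4 z 0.041 n 3117
   rgb [116.  66.  43.]
wrist green c 644 -139 size 58 54 long-axis deg 10.4 z 0.027 n 1383
   rgb [165. 199. 102.]
wrist black none 48
top A c 643 44 size 36 23 long-axis deg 11.5 z 0.04 n 67
   rgb [153.  97.  54.]
top B c 456 2 size 115 38 long-axis deg 77.0 z 0.04 n 509
   rgb [98. 57. 33.]
top green none 0
top black none 0
```

```bash
python3 - <<'E'
from h import *
plan((.651,.002,.12,97.7),(.651,.002,.038,97.7),(.651,.002,.19,97.7),(.56,.13,.22,136),(.571,.316,.22,174.8),(.571,.316,.067,174.8))
E
```

```text
dp [-3.0, 32.0, 99.0] twist [-0.002, -0.001, 0.003] rows 1.7
dp [0.0, -0.0, 82.0] twist [0.0, 0.0, 0.0] rows 1.3
dp [0.0, 0.0, -152.0] twist [0.0, 0.0, 0.0] rows 2.4
dp [139.0, -73.0, -30.0] twist [-0.0, 0.0, -0.668] rows 3.6
dp [121.0, 141.0, 0.0] twist [0.0, 0.0, -0.677] rows 3.6
dp [0.0, -0.0, 153.0] twist [0.0, 0.0, 0.0] rows 2.4
```

Request:
step_arm([
  {"dp":[-3,32,40],"twist":[0,0,0],"hand":0.3},
  {"dp":[-3,32,100],"twist":[0,0,0],"hand":0.3},
  {"dp":[-3,32,150],"twist":[0,0,0],"hand":0.3},
  {"dp":[-3,32,181],"twist":[0,0,0],"hand":0.3},
  {"dp":[-3,32,181],"twist":[0,0,0],"hand":0.3},
])

```text
clock: 9.78
tool_pos: [0.65, 0.0022, 0.0364]
eef_rot: [0.658, 0.753, -0.002, -0.002]
contact_force: [0.3, 0.7, 1.1]
opening: 0.65
finger_force: 0.0
```

Request:
step_arm([
  {"dp":[0,0,0],"twist":[0,0,0],"hand":-1},
  {"dp":[0,0,0],"twist":[0,0,0],"hand":-1},
  {"dp":[0,0,0],"twist":[0,0,0],"hand":-1},
  {"dp":[0,0,0],"twist":[0,0,0],"hand":-1},
], force=35)

```text
clock: 10.28
tool_pos: [0.6534, 0.0021, 0.0406]
eef_rot: [0.658, 0.753, 0.001, 0.001]
contact_force: [-0.8, 0.4, 7.9]
opening: 0.425
finger_force: 35.0
```

Request:
step_arm([
  {"dp":[0,0,-30],"twist":[0,0,0],"hand":-1},
  {"dp":[0,0,-80],"twist":[0,0,0],"hand":-1},
  {"dp":[0,0,-130],"twist":[0,0,0],"hand":-1},
  {"dp":[0,0,-152],"twist":[0,0,0],"hand":-1},
])

```text
clock: 10.78
tool_pos: [0.6539, 0.0021, 0.1945]
eef_rot: [0.658, 0.753, 0.002, 0.002]
contact_force: [-0.1, 0.3, -1.9]
opening: 0.43
finger_force: 35.0
```

Request:
step_arm([
  {"dp":[139,-73,-28],"twist":[0,0,-0.668],"hand":-1},
  {"dp":[139,-73,-28],"twist":[0,0,-0.668],"hand":-1},
  {"dp":[139,-73,-28],"twist":[0,0,-0.668],"hand":-1},
  {"dp":[139,-73,-28],"twist":[0,0,-0.668],"hand":-1},
])

```text
clock: 11.28
tool_pos: [0.5595, 0.1335, 0.2203]
eef_rot: [0.369, 0.929, 0.001, 0.0]
contact_force: [-0.0, 0.3, -1.6]
opening: 0.426
finger_force: 35.0
```

Request:
step_arm([
  {"dp":[121,141,0],"twist":[0,0,-0.677],"hand":-1},
  {"dp":[121,141,0],"twist":[0,0,-0.677],"hand":-1},
  {"dp":[121,141,0],"twist":[0,0,-0.677],"hand":-1},
  {"dp":[121,141,0],"twist":[0,0,-0.677],"hand":-1},
  {"dp":[121,141,0],"twist":[0,0,-0.677],"hand":-1},
])

```text
clock: 11.9
tool_pos: [0.5719, 0.3152, 0.2185]
eef_rot: [0.045, 0.999, -0.0, -0.0]
contact_force: [0.9, -0.3, -1.4]
opening: 0.425
finger_force: 35.0
```

```bash
python3 - <<'E'
from meas import *
st(); d=snap('wrist','w4.png'); P=wcloud(d)
plan((.571,.316,.10,174.8),(.571,.316,.067,174.8))
E
```

```text
t 11.9 p [0.5719 0.3152 0.2185] yaw 174.8 q [-0.15  0.9  -0.87  1.5   0.74  1.09  0.3 ] F [ 0.9 -0.3 -1.4] op 0.425
dp [1.0, 2.0, 119.0] twist [-0.001, 0.0, -0.002] rows 1.9
dp [0.0, -0.0, 33.0] twist [0.0, 0.0, 0.0] rows 0.5
```

View pics/w4.png

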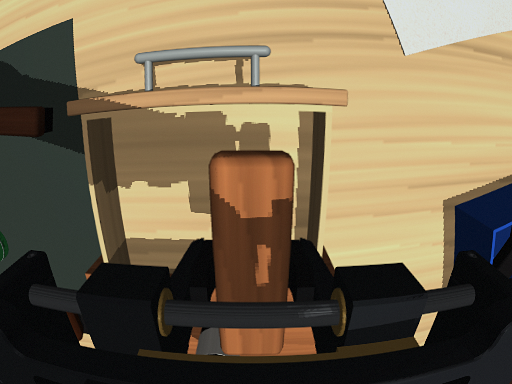

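The brush is held at (250,230) above the drawer, with the side walls at u≈95 and u≈320 and the front wall at v≈97. I measure the walls to confirm the target.

```bash
python3 - <<'E'
from meas import *
d=snap('wrist'); P=wcloud(d)
a=np.radians(-5.2); ux=np.array([np.cos(a),np.sin(a)]); uy=np.array([-np.sin(a),np.cos(a)])
X=P[...,:2]@ux; Y=P[...,:2]@uy; Z=P[...,2]
for v in (120,150,180,210):
    row=[(u,X[v,u].round(3),Y[v,u].round(3),Z[v,u].round(3)) for u in list(range(70,130,8))+list(range(300,345,6))]
    f=[u for u in range(70,400) if abs(Z[v,u]-.022)<.006]; 
    w=[u for u in range(70,400) if abs(Z[v,u]-.078)<.008 and X[v,u]<.65]
    print(v,'floor Y',Y[v,f].min().round(3),Y[v,f].max().round(3),'wall Y',np.round([Y[v,u] for u in w],3)[[0,-1]] if w else None, 'X',X[v,200].round(3))
for u in (150,200,300): 
    f=[v for v in range(70,150) if abs(Z[v,u]-.092)<.008]; g=[v for v in range(70,150) if abs(Z[v,u]-.022)<.006]
    print(u,'front wall X',X[f,u].min().round(3),X[f,u].max().round(3),'floor Xmin',X[g,u].min().round(3))
print('bar Y',[ (Y[52,u].round(3),Z[52,u].round(3)) for u in (138,145,200,262,268)])
t=np.array(r.get_state()['tool_pos'][:2]); print('tcp',t@ux,t@uy)
m=box(P,200,300,150,240,.12,.26); rect(P,m,'held')
E
```

```text
120 floor Y 0.203 0.432 wall Y [0.198 0.437] X 0.478
150 floor Y 0.204 0.433 wall Y [0.199 0.438] X 0.511
180 floor Y 0.204 0.432 wall Y [0.2   0.437] X 0.545
210 floor Y 0.204 0.432 wall Y [0.199 0.438] X 0.581
150 front wall X 0.446 0.46 floor Xmin 0.468
200 front wall X 0.445 0.459 floor Xmin 0.468
300 front wall X 0.446 0.459 floor Xmin 0.468
bar Y [(np.float64(0.231), np.float64(-0.001)), (np.float64(0.264), np.float64(0.064)), (np.float64(0.318), np.float64(0.067)), (np.float64(0.375), np.float64(0.065)), (np.float64(0.38), np.float64(0.064))]
tcp 0.5416758157378627 0.3643364015007219
held c 533 318 size 41 39 long-axis deg -5.0 z 0.219 n 7349
```

Request:
step_arm([
  {"dp":[1,2,50],"twist":[0,0,0],"hand":-1},
  {"dp":[1,2,100],"twist":[0,0,0],"hand":-1},
  {"dp":[1,2,135],"twist":[0,0,0],"hand":-1},
  {"dp":[1,2,153],"twist":[0,0,0],"hand":-1},
  {"dp":[1,2,153],"twist":[0,0,0],"hand":-1},
])

```text
clock: 12.62
tool_pos: [0.5716, 0.3165, 0.0656]
eef_rot: [0.046, 0.999, -0.0, -0.0]
contact_force: [0.1, 0.9, -1.1]
opening: 0.427
finger_force: 35.0
```

Request:
step_arm([
  {"dp":[0,0,3],"twist":[0,0,0],"hand":-1},
  {"dp":[0,0,3],"twist":[0,0,0],"hand":-1},
  {"dp":[0,0,3],"twist":[0,0,0],"hand":0.2},
  {"dp":[0,0,3],"twist":[0,0,0],"hand":0.2},
  {"dp":[0,0,3],"twist":[0,0,0],"hand":0.2},
])

```text
clock: 13.25
tool_pos: [0.5713, 0.3174, 0.063]
eef_rot: [0.045, 0.999, 0.0, 0.0]
contact_force: [-0.3, 0.7, -0.3]
opening: 0.6
finger_force: 0.0
```

Request:
step_arm([
  {"dp":[0,0,-40],"twist":[0,0,0],"hand":0.2},
  {"dp":[0,0,-100],"twist":[0,0,0],"hand":0.3},
  {"dp":[0,0,-160],"twist":[0,0,0],"hand":0.3},
  {"dp":[0,0,-160],"twist":[0,0,0],"hand":0.3},
])

```text
clock: 13.75
tool_pos: [0.5728, 0.32, 0.2284]
eef_rot: [0.045, 0.999, 0.004, 0.004]
contact_force: [0.2, 0.0, -0.3]
opening: 0.648
finger_force: 0.0
```

```bash
python3 - <<'E'
from meas import *
st(); d=snap('wrist'); P=wcloud(d); near(d,P,(.571,.316),.052,.075,.075,'placed A')
plan((.46,.15,.22,130),(.458,.005,.22,77),(.458,.005,.037,77))
E
```

```text
t 13.75 p [0.5728 0.32   0.2284] yaw 174.8 q [-0.15  0.89 -0.87  1.49  0.73  1.1   0.3 ] F [ 0.2  0.  -0.3] op 0.648
placed A c 572 317 size 119 39 long-axis deg -5.3 z 0.063 n 4165
   rgb [101.  63.  38.]
dp [96.0, -178.0, 4.0] twist [0.004, 0.002, 0.783] rows 4.2
dp [-110.0, -95.0, -0.0] twist [0.0, -0.0, 0.925] rows 5.0
dp [0.0, -0.0, 183.0] twist [0.0, 0.0, 0.0] rows 2.9
```

Request:
step_arm([
  {"dp":[96,-178,4],"twist":[0.004,0.002,0.783],"hand":0.3},
  {"dp":[96,-178,4],"twist":[0.004,0.002,0.783],"hand":0.3},
  {"dp":[96,-178,4],"twist":[0.004,0.002,0.783],"hand":0.3},
  {"dp":[96,-178,4],"twist":[0.004,0.002,0.783],"hand":0.3},
  {"dp":[96,-178,4],"twist":[0.004,0.002,0.783],"hand":0.3},
])

```text
clock: 14.42
tool_pos: [0.4586, 0.1467, 0.2177]
eef_rot: [0.423, 0.906, -0.004, -0.002]
contact_force: [-0.2, -0.2, -0.3]
opening: 0.65
finger_force: 0.0
```

Request:
step_arm([
  {"dp":[-110,-95,0],"twist":[0,0,0.925],"hand":0.3},
  {"dp":[-110,-95,0],"twist":[0,0,0.925],"hand":0.3},
  {"dp":[-110,-95,0],"twist":[0,0,0.925],"hand":0.3},
  {"dp":[-110,-95,0],"twist":[0,0,0.925],"hand":0.3},
  {"dp":[-110,-95,0],"twist":[0,0,0.925],"hand":0.3},
])

```text
clock: 15.05
tool_pos: [0.4585, 0.004, 0.2184]
eef_rot: [0.783, 0.622, -0.002, -0.001]
contact_force: [0.3, -0.2, -0.7]
opening: 0.648
finger_force: 0.0
```

```bash
python3 - <<'E'
from meas import *
st(); d=snap('wrist'); P=wcloud(d); near(d,P,(.458,.005),.03,.05,.1,'B')
d=snap('top'); P=cloud(d); near(d,P,(.458,.005),.03,.05,.1,'B top'); near(d,P,(.571,.317),.052,.075,.075,'A')
plan((.458,.005,.038,77))
E
```

```text
t 15.05 p [0.4585 0.004  0.2184] yaw 76.9 q [ 0.18  0.58 -0.45  2.09  0.46  0.58 -0.82] F [ 0.3 -0.2 -0.7] op 0.648
B c 457 5 size 118 38 long-axis deg 77.1 z 0.041 n 3830
   rgb [116.  65.  43.]
B top none 0
A c 571 312 size 121 40 long-axis deg -6.2 z 0.061 n 546
   rgb [149.  98.  53.]
dp [1.0, -0.0, 181.0] twist [-0.003, 0.003, 0.003] rows 2.9
```

Request:
step_arm([
  {"dp":[0,0,60],"twist":[0,0,0],"hand":0.3},
  {"dp":[0,0,115],"twist":[0,0,0],"hand":0.3},
  {"dp":[0,0,160],"twist":[0,0,0],"hand":0.3},
  {"dp":[0,0,181],"twist":[0,0,0],"hand":0.3},
  {"dp":[0,0,181],"twist":[0,0,0],"hand":0.3},
])

```text
clock: 15.78
tool_pos: [0.4563, 0.004, 0.0354]
eef_rot: [0.78, 0.626, -0.004, -0.001]
contact_force: [1.2, 0.0, 0.5]
opening: 0.652
finger_force: 0.0
```

Request:
step_arm([
  {"dp":[0,0,0],"twist":[0,0,0],"hand":-1},
  {"dp":[0,0,0],"twist":[0,0,0],"hand":-1},
  {"dp":[0,0,0],"twist":[0,0,0],"hand":-1},
  {"dp":[0,0,0],"twist":[0,0,0],"hand":-1},
], force=35)

```text
clock: 16.27
tool_pos: [0.4571, 0.0028, 0.0383]
eef_rot: [0.783, 0.623, -0.002, 0.0]
contact_force: [0.2, -0.5, -0.5]
opening: 0.426
finger_force: 35.0
```

Request:
step_arm([
  {"dp":[0,0,-30],"twist":[0,0,0],"hand":-1},
  {"dp":[0,0,-80],"twist":[0,0,0],"hand":-1},
  {"dp":[0,0,-135],"twist":[0,0,0],"hand":-1},
  {"dp":[0,0,-180],"twist":[0,0,0],"hand":-1},
])

```text
clock: 16.77
tool_pos: [0.4572, 0.0029, 0.2202]
eef_rot: [0.783, 0.622, -0.002, -0.0]
contact_force: [1.5, 0.6, -2.2]
opening: 0.428
finger_force: 35.0
```

```bash
python3 - <<'E'
from meas import *
st(); plan((.46,.12,.22,125),(.5637,.2198,.22,174.8),(.5637,.2198,.063,174.8))
E
```

```text
t 16.77 p [0.4572 0.0029 0.2202] yaw 77.0 q [ 0.3   0.61 -0.64  2.08  0.61  0.65 -0.98] F [ 1.5  0.6 -2.2] op 0.428
dp [115.0, -24.0, -0.0] twist [-0.004, 0.002, -0.838] rows 4.5
dp [22.0, 142.0, 0.0] twist [0.0, 0.0, -0.869] rows 4.7
dp [0.0, -0.0, 157.0] twist [0.0, 0.0, 0.0] rows 2.5
```

Request:
step_arm([
  {"dp":[115,-24,0],"twist":[-0.004,0.002,-0.838],"hand":-1},
  {"dp":[115,-24,0],"twist":[-0.004,0.002,-0.838],"hand":-1},
  {"dp":[115,-24,0],"twist":[-0.004,0.002,-0.838],"hand":-1},
  {"dp":[115,-24,0],"twist":[-0.004,0.002,-0.838],"hand":-1},
  {"dp":[115,-24,0],"twist":[-0.004,0.002,-0.838],"hand":-1},
])

```text
clock: 17.4
tool_pos: [0.4596, 0.1203, 0.2176]
eef_rot: [0.46, 0.888, -0.0, -0.0]
contact_force: [0.6, -0.6, -1.3]
opening: 0.425
finger_force: 35.0
```

Request:
step_arm([
  {"dp":[22,142,0],"twist":[0,0,-0.869],"hand":-1},
  {"dp":[22,142,0],"twist":[0,0,-0.869],"hand":-1},
  {"dp":[22,142,0],"twist":[0,0,-0.869],"hand":-1},
  {"dp":[22,142,0],"twist":[0,0,-0.869],"hand":-1},
  {"dp":[22,142,0],"twist":[0,0,-0.869],"hand":-1},
])

```text
clock: 18.02
tool_pos: [0.5634, 0.2198, 0.2171]
eef_rot: [0.043, 0.999, -0.001, -0.001]
contact_force: [-0.4, -0.4, -1.0]
opening: 0.423
finger_force: 35.0
```

```bash
python3 - <<'E'
from meas import *
st(); plan((.5637,.2198,.063,174.8)); d=snap('wrist'); P=wcloud(d); near(d,P,(.571,.317),.052,.075,.075,'A'); near(d,P,(.5637,.22),.15,.25,.09,'held')
E
```

```text
t 18.02 p [0.5634 0.2198 0.2171] yaw 175.1 q [ 0.08  0.91 -1.05  1.65  0.87  1.12  0.27] F [-0.4 -0.4 -1. ] op 0.423
dp [-0.0, 0.0, 154.0] twist [-0.001, -0.001, 0.005] rows 2.5
A c 571 317 size 119 39 long-axis deg -5.0 z 0.063 n 4036
   rgb [185. 123.  76.]
held c 542 222 size 79 71 long-axis deg -6.7 z 0.22 n 16678
   rgb [70. 42. 29.]
```

Request:
step_arm([
  {"dp":[0,0,50],"twist":[0,0,0],"hand":-1},
  {"dp":[0,0,100],"twist":[0,0,0],"hand":-1},
  {"dp":[0,0,140],"twist":[0,0,0],"hand":-1},
  {"dp":[0,0,155],"twist":[0,0,0],"hand":-1},
  {"dp":[0,0,155],"twist":[0,0,0],"hand":-1},
])

```text
clock: 18.7
tool_pos: [0.5637, 0.2202, 0.0628]
eef_rot: [0.046, 0.999, -0.0, -0.0]
contact_force: [-1.0, 0.5, -0.7]
opening: 0.428
finger_force: 35.0
```

Request:
step_arm([
  {"dp":[0,0,1],"twist":[0,0,0],"hand":-1},
  {"dp":[0,0,1],"twist":[0,0,0],"hand":0.15},
  {"dp":[0,0,1],"twist":[0,0,0],"hand":0.15},
  {"dp":[0,0,1],"twist":[0,0,0],"hand":0.15},
])

```text
clock: 19.2
tool_pos: [0.5639, 0.2202, 0.0622]
eef_rot: [0.045, 0.999, 0.0, 0.0]
contact_force: [-0.4, -0.3, -0.9]
opening: 0.574
finger_force: 0.0
```

Request:
step_arm([
  {"dp":[0,0,-40],"twist":[0,0,0],"hand":0.15},
  {"dp":[0,0,-100],"twist":[0,0,0],"hand":-1},
  {"dp":[0,0,-155],"twist":[0,0,0],"hand":-1},
  {"dp":[0,0,-155],"twist":[0,0,0],"hand":-1},
])

```text
clock: 19.7
tool_pos: [0.5652, 0.2224, 0.2216]
eef_rot: [0.045, 0.999, 0.003, 0.003]
contact_force: [0.1, -0.0, -0.4]
opening: 0.261
finger_force: 0.0
```

```bash
python3 - <<'E'
from meas import *
st(); d=snap('wrist'); P=wcloud(d); near(d,P,(.5637,.22),.052,.075,.07,'B'); near(d,P,(.571,.317),.052,.075,.07,'A')
plan((.47,.27,.22,174.8),(.35,.285,.20,174.8),(.395,.30,.09,174.8))
E
```

```text
t 19.7 p [0.5652 0.2224 0.2216] yaw 174.8 q [ 0.08  0.9  -1.05  1.65  0.86  1.11  0.27] F [ 0.1 -0.  -0.4] op 0.261
B c 564 221 size 119 39 long-axis deg -5.4 z 0.063 n 4342
   rgb [86. 51. 33.]
A c 571 317 size 119 39 long-axis deg -5.1 z 0.063 n 3930
   rgb [178. 115.  70.]
dp [98.0, 40.0, -1.0] twist [0.002, 0.003, -0.0] rows 1.7
dp [121.0, 4.0, 20.0] twist [0.0, 0.0, 0.0] rows 2.0
dp [-43.0, 19.0, 110.0] twist [0.0, 0.0, 0.0] rows 1.9
```

Both brushes lie flat at the right height. Next I close the drawer, pushing the bar from outside with shut fingers.

```bash
python3 - <<'E'
from meas import *
plan((.402,.283,.20,174.8),(.402,.283,.067,174.8))
E
```

```text
dp [167.0, 47.0, 18.0] twist [0.002, 0.003, -0.0] rows 2.8
dp [0.0, -0.0, 133.0] twist [0.0, 0.0, 0.0] rows 2.1
```

Request:
step_arm([
  {"dp":[167,47,18],"twist":[0,0,0],"hand":-1},
  {"dp":[167,47,18],"twist":[0,0,0],"hand":-1},
  {"dp":[167,47,18],"twist":[0,0,0],"hand":-1},
  {"dp":[167,47,18],"twist":[0,0,0],"hand":-1},
  {"dp":[167,47,18],"twist":[0,0,0],"hand":-1},
])

```text
clock: 20.38
tool_pos: [0.4022, 0.2813, 0.1979]
eef_rot: [0.046, 0.999, -0.001, -0.0]
contact_force: [1.2, 0.4, -0.0]
opening: 0.008
finger_force: 0.0
```

Request:
step_arm([
  {"dp":[0,0,60],"twist":[0,0,0],"hand":-1},
  {"dp":[0,0,110],"twist":[0,0,0],"hand":-1},
  {"dp":[0,0,133],"twist":[0,0,0],"hand":-1},
  {"dp":[0,0,133],"twist":[0,0,0],"hand":-1},
])

```text
clock: 20.88
tool_pos: [0.4021, 0.2805, 0.0637]
eef_rot: [0.047, 0.999, -0.002, -0.001]
contact_force: [-1.1, -0.5, 1.0]
opening: 0.005
finger_force: 0.0
```

```bash
python3 - <<'E'
from meas import *
st(); a=np.radians(-5.2); ux=np.array([np.cos(a),np.sin(a)]); uy=np.array([-np.sin(a),np.cos(a)])
f=.560*ux+.318*uy; plan((f[0],f[1],.067,174.8))
E
```

```text
t 20.88 p [0.4021 0.2805 0.0637] yaw 174.7 q [-0.23  1.01 -0.82  2.08  1.27  0.7  -0.46] F [-1.1 -0.5  1. ] op 0.005
dp [-185.0, 3.0, -4.0] twist [-0.003, -0.002, -0.003] rows 3.0
```

Request:
step_arm([
  {"dp":[-10,0,0],"twist":[0,0,0],"hand":-1},
  {"dp":[-25,0,0],"twist":[0,0,0],"hand":-1},
  {"dp":[-45,0,0],"twist":[0,0,0],"hand":-1},
  {"dp":[-68,0,0],"twist":[0,0,0],"hand":-1},
  {"dp":[-90,0,0],"twist":[0,0,0],"hand":-1},
])

```text
clock: 21.5
tool_pos: [0.4926, 0.2741, 0.067]
eef_rot: [0.046, 0.999, 0.001, 0.0]
contact_force: [-2.4, 1.4, -0.3]
opening: 0.005
finger_force: 0.8
```

Request:
step_arm([
  {"dp":[-22,0,-1],"twist":[0,0,0],"hand":-1},
  {"dp":[-44,1,-2],"twist":[0,0,0],"hand":-1},
  {"dp":[-64,1,-2],"twist":[0,0,0],"hand":-1},
  {"dp":[-80,1,-2],"twist":[0,0,0],"hand":-1},
  {"dp":[-88,1,-2],"twist":[0,0,0],"hand":-1},
])

```text
clock: 22.12
tool_pos: [0.5805, 0.2661, 0.0687]
eef_rot: [0.047, 0.999, 0.0, 0.0]
contact_force: [-0.5, 0.9, 0.9]
opening: 0.008
finger_force: 0.4
```

Request:
step_arm([
  {"dp":[-4,0,0],"twist":[0,0,0],"hand":-1},
  {"dp":[-7,0,0],"twist":[0,0,0],"hand":-1},
  {"dp":[-7,0,0],"twist":[0,0,0],"hand":-1},
])

```text
clock: 22.5
tool_pos: [0.586, 0.2665, 0.0679]
eef_rot: [0.045, 0.999, 0.0, 0.0]
contact_force: [0.4, -0.5, 0.1]
opening: 0.005
finger_force: 0.0
```

Request:
step_arm([
  {"dp":[-3,0,0],"twist":[0,0,0],"hand":-1},
  {"dp":[-5,0,0],"twist":[0,0,0],"hand":-1},
  {"dp":[-5,0,0],"twist":[0,0,0],"hand":-1},
])

```text
clock: 22.88
tool_pos: [0.5864, 0.2666, 0.0678]
eef_rot: [0.044, 0.999, -0.001, -0.004]
contact_force: [-11.2, -1.9, 7.4]
opening: 0.007
finger_force: 5.2
```

Request:
step_arm([
  {"dp":[-3,0,0],"twist":[0,0,0],"hand":-1},
  {"dp":[-3,0,0],"twist":[0,0,0],"hand":-1},
])

```text
clock: 23.12
tool_pos: [0.5866, 0.2666, 0.0678]
eef_rot: [0.043, 0.999, -0.001, -0.006]
contact_force: [-17.3, -2.3, 10.4]
opening: 0.008
finger_force: 8.2
```

Request:
step_arm([
  {"dp":[30,0,0],"twist":[0,0,0],"hand":-1},
  {"dp":[30,0,-60],"twist":[0,0,0],"hand":-1},
  {"dp":[30,0,-120],"twist":[0,0,0],"hand":-1},
  {"dp":[30,0,-180],"twist":[0,0,0],"hand":-1},
  {"dp":[30,0,-180],"twist":[0,0,0],"hand":-1},
])

```text
clock: 23.75
tool_pos: [0.5657, 0.2711, 0.2533]
eef_rot: [0.045, 0.999, 0.003, 0.004]
contact_force: [0.1, 0.8, -1.4]
opening: 0.003
finger_force: 0.0
```

```bash
python3 - <<'E'
from meas import *
st(); plan((.53,.14,.25,125),(.58,.0,.25,76),(.60,-.10,.25,27),(.62,-.14,.22,2))
d=snap('top'); P=cloud(d)
for n,c in [('green',(.644,-.142)),('black',(.544,-.14))]: near(d,P,c,.02,.035,.06,n)
rect(P,box(P,90,210,80,185,.09,.11),'unit top')
rect(P,box(P,320,425,160,195,.06,.25),'lid')
E
```

```text
t 23.75 p [0.5657 0.2711 0.2533] yaw 174.8 q [-0.01  0.87 -1.03  1.55  0.8   1.17  0.28] F [ 0.1  0.8 -1.4] op 0.003
dp [24.0, -134.0, 2.0] twist [0.01, 0.004, 0.869] rows 4.7
dp [-143.0, -39.0, -0.0] twist [-0.0, -0.0, 0.855] rows 4.6
dp [-92.0, 44.0, 0.0] twist [0.0, -0.0, 0.855] rows 4.6
dp [-0.0, 45.0, 30.0] twist [-0.0, -0.0, 0.436] rows 2.3
green c 643 -146 size 57 57 long-axis deg -89.9 z 0.027 n 300
   rgb [149. 165.  68.]
black c 544 -139 size 58 57 long-axis deg 75.3 z 0.026 n 309
   rgb [147. 123.  55.]
unit top c 785 245 size 273 187 long-axis deg 84.7 z 0.098 n 4177
lid c 592 -382 size 209 14 long-axis deg -88.2 z 0.17 n 1201
```

Request:
step_arm([
  {"dp":[24,-134,2],"twist":[0.01,0.004,0.869],"hand":-1},
  {"dp":[24,-134,2],"twist":[0.01,0.004,0.869],"hand":-1},
  {"dp":[24,-134,2],"twist":[0.01,0.004,0.869],"hand":-1},
  {"dp":[24,-134,2],"twist":[0.01,0.004,0.869],"hand":-1},
  {"dp":[24,-134,2],"twist":[0.01,0.004,0.869],"hand":-1},
])

```text
clock: 24.42
tool_pos: [0.5274, 0.1358, 0.2442]
eef_rot: [0.464, 0.886, -0.006, -0.003]
contact_force: [-0.6, -0.8, -1.3]
opening: 0.003
finger_force: 0.0
```

Request:
step_arm([
  {"dp":[-143,-39,0],"twist":[0,0,0.855],"hand":1},
  {"dp":[-143,-39,0],"twist":[0,0,0.855],"hand":1},
  {"dp":[-143,-39,0],"twist":[0,0,0.855],"hand":1},
  {"dp":[-143,-39,0],"twist":[0,0,0.855],"hand":1},
  {"dp":[-143,-39,0],"twist":[0,0,0.855],"hand":1},
])

```text
clock: 25.05
tool_pos: [0.5773, -0.0036, 0.2444]
eef_rot: [0.789, 0.614, -0.007, -0.001]
contact_force: [-0.6, -0.1, 1.0]
opening: 0.551
finger_force: 0.0
```

Request:
step_arm([
  {"dp":[-92,44,0],"twist":[0,0,0.855],"hand":0.9},
  {"dp":[-92,44,0],"twist":[0,0,0.855],"hand":0.9},
  {"dp":[-92,44,0],"twist":[0,0,0.855],"hand":0.9},
  {"dp":[-92,44,0],"twist":[0,0,0.855],"hand":0.9},
  {"dp":[-92,44,0],"twist":[0,0,0.855],"hand":0.9},
])

```text
clock: 25.68
tool_pos: [0.5976, -0.1029, 0.2448]
eef_rot: [0.973, 0.232, -0.007, 0.002]
contact_force: [-0.2, -0.3, -0.1]
opening: 0.948
finger_force: 0.0
```

Request:
step_arm([
  {"dp":[0,45,30],"twist":[0,0,0.436],"hand":0.9},
  {"dp":[0,45,30],"twist":[0,0,0.436],"hand":0.9},
  {"dp":[0,45,30],"twist":[0,0,0.436],"hand":0.9},
])

```text
clock: 26.05
tool_pos: [0.6175, -0.1436, 0.2142]
eef_rot: [1.0, 0.016, -0.006, 0.004]
contact_force: [0.0, 0.1, 0.7]
opening: 0.95
finger_force: 0.0
```

```bash
python3 - <<'E'
from meas import *
st(); d=snap('wrist','w6.png'); P=wcloud(d)
for n,c in [('green',(.644,-.142)),('black',(.544,-.14))]: near(d,P,c,.02,.035,.06,n)
plan((.643,-.143,.028,2))
d=snap('top','t6.png'); P=cloud(d); c=cv2.imread('pics/t6.png')[80:260,80:250]; cv2.imwrite('pics/t6c.png',cv2.resize(c,None,fx=3,fy=3))
E
```

```text
t 26.05 p [ 0.6175 -0.1436  0.2142] yaw 1.8 q [ 0.29  0.76 -0.26  1.57  0.25  0.85 -1.6 ] F [0.  0.1 0.7] op 0.95
green c 645 -142 size 59 59 long-axis deg 73.0 z 0.027 n 2429
   rgb [179. 225. 125.]
black c 547 -135 size 59 59 long-axis deg 1.1 z 0.027 n 1918
   rgb [131. 115.  66.]
dp [28.0, -1.0, 186.0] twist [0.007, 0.013, -0.003] rows 3.0
```

View pics/t6c.png

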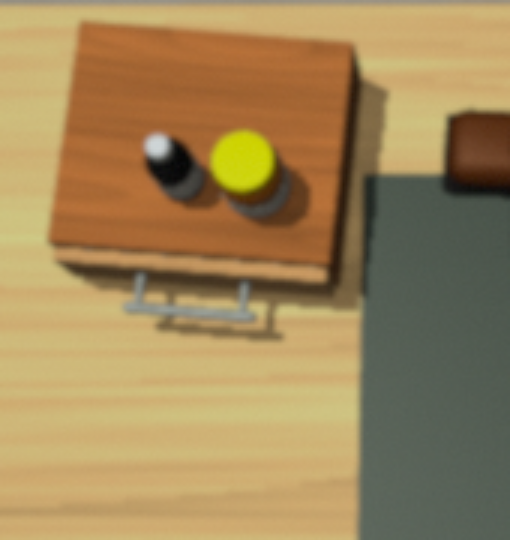

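The drawer is home: its front is flush at crop (190,263), and it pressed against a hard stop. Jar and bottle have not moved. Now the green tin.

Request:
step_arm([
  {"dp":[27,-1,60],"twist":[0.007,0.013,0],"hand":0.9},
  {"dp":[27,-1,115],"twist":[0.007,0.013,0],"hand":0.9},
  {"dp":[27,-1,165],"twist":[0.007,0.013,0],"hand":0.9},
  {"dp":[27,-1,186],"twist":[0.007,0.013,0],"hand":0.9},
  {"dp":[27,-1,186],"twist":[0.007,0.013,0],"hand":0.9},
])

```text
clock: 26.78
tool_pos: [0.6433, -0.1417, 0.0293]
eef_rot: [1.0, 0.018, 0.001, -0.001]
contact_force: [0.3, -0.7, -0.2]
opening: 0.95
finger_force: 0.0
```

Request:
step_arm([
  {"dp":[0,0,0],"twist":[0,0,0],"hand":-1},
  {"dp":[0,0,0],"twist":[0,0,0],"hand":-1},
  {"dp":[0,0,0],"twist":[0,0,0],"hand":-1},
  {"dp":[0,0,0],"twist":[0,0,0],"hand":-1},
], force=35)

```text
clock: 27.28
tool_pos: [0.6453, -0.1421, 0.0323]
eef_rot: [1.0, 0.018, 0.004, -0.0]
contact_force: [-0.6, 0.1, 6.5]
opening: 0.672
finger_force: 35.0
```

Request:
step_arm([
  {"dp":[0,0,-30],"twist":[0,0,0],"hand":-1},
  {"dp":[0,0,-85],"twist":[0,0,0],"hand":-1},
  {"dp":[0,0,-140],"twist":[0,0,0],"hand":-1},
  {"dp":[0,0,-170],"twist":[0,0,0],"hand":-1},
])

```text
clock: 27.78
tool_pos: [0.6445, -0.1422, 0.2041]
eef_rot: [1.0, 0.018, 0.004, -0.0]
contact_force: [-0.2, -0.0, -1.1]
opening: 0.67
finger_force: 35.0
```

```bash
python3 - <<'E'
from meas import *
st(); plan((.485,-.335,.20,2)); 
d=snap('top'); P=cloud(d); rect(P,box(P,320,410,185,255,.04,.06),'rim'); near(d,P,(.544,-.14),.02,.035,.06,'black')
m=box(P,320,425,155,215,.06,.26); rect(P,m,'lid')
E
```

```text
t 27.77 p [ 0.6445 -0.1422  0.2041] yaw 2.0 q [ 0.29  0.8  -0.27  1.51  0.25  0.85 -1.6 ] F [-0.2 -0.  -1.1] op 0.67
dp [-166.0, 187.0, 3.0] twist [-0.0, -0.009, 0.001] rows 4.0
rim c 503 -401 size 180 172 long-axis deg -88.3 z 0.052 n 435
black c 551 -128 size 57 33 long-axis deg -28.8 z 0.027 n 167
   rgb [144. 121.  52.]
lid c 592 -385 size 208 16 long-axis deg -87.3 z 0.174 n 1103
```

Request:
step_arm([
  {"dp":[-60,0,-5],"twist":[0,0,0],"hand":-1},
  {"dp":[-120,5,-10],"twist":[0,0,0],"hand":-1},
  {"dp":[-166,50,-10],"twist":[0,0,0],"hand":-1},
  {"dp":[-166,110,-10],"twist":[0,0,0],"hand":-1},
  {"dp":[-166,160,-10],"twist":[0,0,0],"hand":-1},
])

```text
clock: 28.45
tool_pos: [0.482, -0.3102, 0.2096]
eef_rot: [1.0, 0.017, 0.002, -0.0]
contact_force: [1.5, 0.2, -0.7]
opening: 0.674
finger_force: 35.0
```

```bash
python3 - <<'E'
from meas import *
st(); plan((.485,-.343,.21,1.8),(.485,-.343,.042,1.8))
d=snap('wrist','w7.png'); P=wcloud(d)
# rim and floor
m=(abs(P[...,2]-.055)<.006)&(abs(P[...,0]-.5)<.13)&(abs(P[...,1]+.387)<.13); m[300:]=0; q=P[m]; print('rim ext',np.percentile(q,[1,99],axis=0).round(3))
m=(abs(P[...,2]-.005)<.005)&(abs(P[...,0]-.5)<.08)&(abs(P[...,1]+.387)<.1); q=P[m]; print('floor ext',len(q),np.percentile(q,[1,99],axis=0).round(3))
E
```

```text
t 28.45 p [ 0.482  -0.3102  0.2096] yaw 2.0 q [ 0.67  0.7  -0.31  1.78  0.3   0.71 -1.33] F [ 1.5  0.2 -0.7] op 0.674
dp [2.0, 33.0, -0.0] twist [-0.0, -0.004, 0.003] rows 0.5
dp [0.0, -0.0, 168.0] twist [0.0, 0.0, 0.0] rows 2.7
rim ext [[ 0.421 -0.488  0.049]
 [ 0.591 -0.276  0.06 ]]
floor ext 20276 [[ 0.426 -0.482  0.002]
 [ 0.579 -0.289  0.007]]
```

View pics/w7.png

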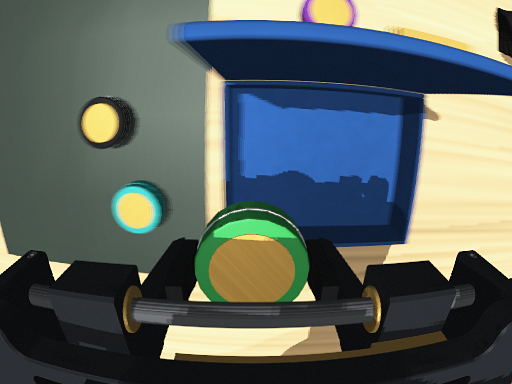

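Green tin is held at (252,262), with the box interior at (320,165). The black tin (102,122) and the turquoise one (138,208) are untouched.

Request:
step_arm([
  {"dp":[4,27,40],"twist":[0,0,0],"hand":-1},
  {"dp":[4,27,95],"twist":[0,0,0],"hand":-1},
  {"dp":[4,27,145],"twist":[0,0,0],"hand":-1},
  {"dp":[4,27,170],"twist":[0,0,0],"hand":-1},
  {"dp":[4,27,170],"twist":[0,0,0],"hand":-1},
])

```text
clock: 29.12
tool_pos: [0.488, -0.3336, 0.0377]
eef_rot: [1.0, 0.018, 0.001, -0.001]
contact_force: [-0.3, -0.9, -1.4]
opening: 0.674
finger_force: 35.0
```

Request:
step_arm([
  {"dp":[0,0,2],"twist":[0,0,0],"hand":-1},
  {"dp":[0,0,2],"twist":[0,0,0],"hand":0.5},
  {"dp":[0,0,2],"twist":[0,0,0],"hand":0.5},
  {"dp":[0,0,2],"twist":[0,0,0],"hand":0.5},
])

```text
clock: 29.62
tool_pos: [0.4893, -0.3347, 0.0382]
eef_rot: [1.0, 0.018, 0.003, -0.0]
contact_force: [0.2, 0.3, 0.2]
opening: 0.745
finger_force: 0.0
```

Request:
step_arm([
  {"dp":[0,0,-40],"twist":[0,0,0],"hand":0.5},
  {"dp":[0,0,-100],"twist":[0,0,0],"hand":0.5},
  {"dp":[0,0,-170],"twist":[0,0,0],"hand":0.5},
  {"dp":[0,0,-170],"twist":[0,0,0],"hand":0.9},
])

```text
clock: 30.12
tool_pos: [0.4906, -0.336, 0.2126]
eef_rot: [1.0, 0.018, 0.006, 0.002]
contact_force: [0.6, 0.5, -0.3]
opening: 0.843
finger_force: 0.0
```

```bash
python3 - <<'E'
from meas import *
st(); plan((.49,-.22,.21,2),(.546,-.138,.20,2),(.546,-.138,.029,2)) 
d=snap('wrist'); P=wcloud(d); near(d,P,(.546,-.138),.02,.035,.05,'black'); near(d,P,(.486,-.337),.022,.043,.05,'green')
E
```

```text
t 30.12 p [ 0.4906 -0.336   0.2126] yaw 2.0 q [ 0.71  0.71 -0.32  1.72  0.31  0.75 -1.3 ] F [ 0.6  0.5 -0.3] op 0.843
dp [3.0, -116.0, 2.0] twist [0.004, -0.013, 0.0] rows 1.9
dp [59.0, -80.0, 10.0] twist [0.0, 0.0, 0.0] rows 1.6
dp [0.0, -0.0, 171.0] twist [0.0, 0.0, 0.0] rows 2.7
black c 546 -136 size 59 59 long-axis deg 57.8 z 0.027 n 1711
   rgb [147. 135.  78.]
green c 490 -334 size 59 59 long-axis deg -89.4 z 0.032 n 2416
   rgb [144. 174.  93.]
```

Request:
step_arm([
  {"dp":[0,-60,2],"twist":[0.004,-0.013,0],"hand":0.9},
  {"dp":[3,-116,2],"twist":[0.004,-0.013,0],"hand":0.9},
  {"dp":[40,-165,8],"twist":[0.004,-0.013,0],"hand":0.9},
  {"dp":[62,-197,12],"twist":[0.004,-0.013,0],"hand":0.9},
  {"dp":[62,-197,12],"twist":[0.004,-0.013,0],"hand":0.9},
])

```text
clock: 30.8
tool_pos: [0.544, -0.1311, 0.1945]
eef_rot: [1.0, 0.021, -0.005, -0.004]
contact_force: [-0.7, -1.1, -1.1]
opening: 0.947
finger_force: 0.0
```

```bash
python3 - <<'E'
from meas import *
st(); d=snap('wrist'); P=wcloud(d); near(d,P,(.546,-.137),.02,.035,.05,'black'); plan((.546,-.137,.029,2))
E
```

```text
t 30.8 p [ 0.544  -0.1311  0.1945] yaw 2.5 q [ 0.32  0.71 -0.28  1.82  0.28  0.67 -1.64] F [-0.7 -1.1 -1.1] op 0.947
black c 546 -135 size 59 58 long-axis deg 1.1 z 0.027 n 2598
   rgb [133. 117.  68.]
dp [5.0, 4.0, 166.0] twist [-0.006, 0.011, 0.004] rows 2.7
```

Request:
step_arm([
  {"dp":[3,4,50],"twist":[0,0.01,0],"hand":0.9},
  {"dp":[3,4,105],"twist":[0,0.01,0],"hand":0.9},
  {"dp":[3,4,150],"twist":[0,0.01,0],"hand":0.9},
  {"dp":[3,4,166],"twist":[0,0.01,0],"hand":0.9},
  {"dp":[3,4,166],"twist":[0,0.01,0],"hand":0.9},
])

```text
clock: 31.48
tool_pos: [0.5439, -0.1397, 0.0296]
eef_rot: [1.0, 0.017, -0.0, -0.002]
contact_force: [0.4, 0.4, -0.0]
opening: 0.95
finger_force: 0.0
```

Request:
step_arm([
  {"dp":[0,0,0],"twist":[0,0,0],"hand":-1},
  {"dp":[0,0,0],"twist":[0,0,0],"hand":-1},
  {"dp":[0,0,0],"twist":[0,0,0],"hand":-1},
  {"dp":[0,0,0],"twist":[0,0,0],"hand":-1},
])

```text
clock: 31.98
tool_pos: [0.5458, -0.1386, 0.0314]
eef_rot: [1.0, 0.018, 0.002, -0.002]
contact_force: [-0.7, 0.9, 6.7]
opening: 0.67
finger_force: 35.0
```

Request:
step_arm([
  {"dp":[0,0,-30],"twist":[0,0,0],"hand":-1},
  {"dp":[0,0,-85],"twist":[0,0,0],"hand":-1},
  {"dp":[0,0,-140],"twist":[0,0,0],"hand":-1},
  {"dp":[0,0,-178],"twist":[0,0,0],"hand":-1},
  {"dp":[0,0,-178],"twist":[0,0,0],"hand":-1},
])

```text
clock: 32.6
tool_pos: [0.5463, -0.1401, 0.2112]
eef_rot: [1.0, 0.018, 0.004, -0.002]
contact_force: [-0.5, -0.2, -2.5]
opening: 0.67
finger_force: 35.0
```

```bash
python3 - <<'E'
from meas import *
st(); plan((.485,-.25,.21,2),(.484,-.428,.21,2),(.484,-.428,.037,2))
E
```

```text
t 32.6 p [ 0.5463 -0.1401  0.2112] yaw 2.0 q [ 0.35  0.68 -0.3   1.81  0.29  0.69 -1.64] F [-0.5 -0.2 -2.5] op 0.67
dp [-65.0, 108.0, 0.0] twist [-0.003, -0.008, 0.0] rows 2.0
dp [-7.0, 178.0, 0.0] twist [0.0, 0.0, 0.0] rows 2.8
dp [0.0, -0.0, 173.0] twist [0.0, 0.0, 0.0] rows 2.8
```

Request:
step_arm([
  {"dp":[-50,30,0],"twist":[0,0,0],"hand":-1},
  {"dp":[-65,85,0],"twist":[0,0,0],"hand":-1},
  {"dp":[-68,145,0],"twist":[0,0,0],"hand":-1},
  {"dp":[-70,205,0],"twist":[0,0,0],"hand":-1},
  {"dp":[-70,265,0],"twist":[0,0,0],"hand":-1},
])

```text
clock: 33.22
tool_pos: [0.4828, -0.4084, 0.2049]
eef_rot: [1.0, 0.018, -0.001, -0.003]
contact_force: [1.0, 0.8, -1.2]
opening: 0.672
finger_force: 35.0
```

Request:
step_arm([
  {"dp":[0,17,0],"twist":[0,0,0],"hand":-1},
  {"dp":[0,17,0],"twist":[0,0,0],"hand":-1},
])

```text
clock: 33.48
tool_pos: [0.4831, -0.4251, 0.2045]
eef_rot: [1.0, 0.016, -0.001, -0.003]
contact_force: [0.1, 0.8, -1.8]
opening: 0.671
finger_force: 35.0
```

```bash
python3 - <<'E'
from meas import *
st(); plan((.486,-.424,.037,2)); d=snap('wrist'); P=wcloud(d); near(d,P,(.489,-.336),.022,.043,.05,'green')
E
```

```text
t 33.48 p [ 0.4831 -0.4251  0.2045] yaw 1.9 q [ 0.84  0.79 -0.35  1.55  0.32  0.86 -1.16] F [ 0.1  0.8 -1.8] op 0.671
dp [3.0, 0.0, 167.0] twist [-0.006, 0.001, -0.002] rows 2.7
green c 489 -335 size 59 59 long-axis deg -20.3 z 0.032 n 2360
   rgb [175. 221. 123.]
```

Request:
step_arm([
  {"dp":[2,0,50],"twist":[0,0,0],"hand":-1},
  {"dp":[2,0,100],"twist":[0,0,0],"hand":-1},
  {"dp":[2,0,150],"twist":[0,0,0],"hand":-1},
  {"dp":[2,0,168],"twist":[0,0,0],"hand":-1},
  {"dp":[2,0,168],"twist":[0,0,0],"hand":-1},
])

```text
clock: 34.15
tool_pos: [0.4875, -0.4211, 0.0383]
eef_rot: [1.0, 0.019, 0.0, -0.003]
contact_force: [0.4, 0.3, -1.3]
opening: 0.669
finger_force: 35.0
```

Request:
step_arm([
  {"dp":[0,0,1],"twist":[0,0,0],"hand":-1},
  {"dp":[0,0,1],"twist":[0,0,0],"hand":0.5},
  {"dp":[0,0,1],"twist":[0,0,0],"hand":0.5},
  {"dp":[0,0,1],"twist":[0,0,0],"hand":0.5},
])

```text
clock: 34.65
tool_pos: [0.4872, -0.4233, 0.0381]
eef_rot: [1.0, 0.018, 0.001, -0.002]
contact_force: [0.3, -0.8, -0.5]
opening: 0.75
finger_force: 0.0
```

Request:
step_arm([
  {"dp":[0,0,-40],"twist":[0,0,0],"hand":0.5},
  {"dp":[0,0,-100],"twist":[0,0,0],"hand":-1},
  {"dp":[0,0,-160],"twist":[0,0,0],"hand":-1},
  {"dp":[0,0,-200],"twist":[0,0,0],"hand":-1},
  {"dp":[0,0,-200],"twist":[0,0,0],"hand":-1},
])

```text
clock: 35.28
tool_pos: [0.4886, -0.4252, 0.2417]
eef_rot: [1.0, 0.018, 0.004, -0.0]
contact_force: [0.3, -0.3, 0.0]
opening: 0.321
finger_force: 0.0
```

```bash
python3 - <<'E'
from meas import *
st(); d=snap('wrist','w8.png'); P=wcloud(d); near(d,P,(.485,-.426),.022,.043,.05,'black'); near(d,P,(.489,-.336),.022,.043,.05,'green')
m=(P[...,2]>.065)&(P[...,2]<.25)&(P[...,0]>.56)&(P[...,0]<.65)&(abs(P[...,1]+.385)<.11); m[330:]=0; q=P[m]
for z in (.08,.12,.16,.2,.225): 
    s=q[abs(q[:,2]-z)<.01]; print(z,len(s),np.median(s[:,0]).round(3) if len(s) else '')
print(q.max(0),q.min(0))
E
```

```text
t 35.27 p [ 0.4886 -0.4252  0.2417] yaw 2.0 q [ 0.84  0.75 -0.37  1.51  0.31  0.93 -1.15] F [ 0.3 -0.3  0. ] op 0.321
black c 488 -423 size 59 58 long-axis deg -87.1 z 0.032 n 2032
   rgb [138. 124.  73.]
green c 489 -335 size 59 58 long-axis deg -46.3 z 0.032 n 1916
   rgb [175. 222. 123.]
0.08 335 0.589
0.12 518 0.589
0.16 840 0.59
0.2 1528 0.59
0.225 6917 0.594
[ 0.60129468 -0.27554446  0.22717968] [ 0.58514014 -0.48435388  0.06516135]
```

View pics/w8.png

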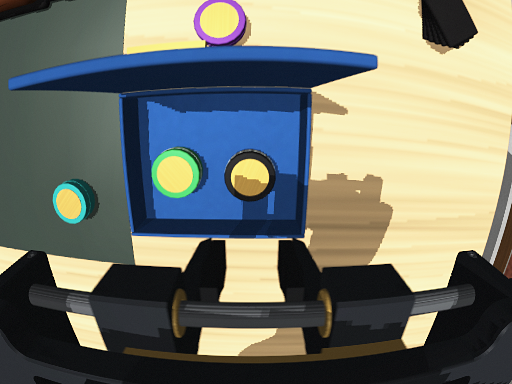

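Both tins lie flat in the box, at (175,173) and (250,175). The lid stands vertical, with its near face at x=0.589 and top at z=0.227. I go over it with shut fingers and fold it from behind.

```bash
python3 - <<'E'
from meas import *
plan((.489,-.40,.30,1.8),(.628,-.382,.30,1.8),(.628,-.382,.205,1.8))
E
```

```text
dp [3.0, -25.0, -61.0] twist [-0.003, -0.004, 0.004] rows 1.0
dp [139.0, -14.0, -0.0] twist [0.0, 0.0, 0.0] rows 2.2
dp [0.0, -0.0, 95.0] twist [0.0, 0.0, 0.0] rows 1.5
```

Request:
step_arm([
  {"dp":[0,-25,-61],"twist":[0,0,0],"hand":-1},
  {"dp":[10,-30,-63],"twist":[0,0,0],"hand":-1},
  {"dp":[70,-39,-61],"twist":[0,0,0],"hand":-1},
  {"dp":[130,-39,-61],"twist":[0,0,0],"hand":-1},
  {"dp":[142,-39,-61],"twist":[0,0,0],"hand":-1},
])

```text
clock: 35.95
tool_pos: [0.6305, -0.3768, 0.2953]
eef_rot: [1.0, 0.02, -0.0, -0.004]
contact_force: [-0.3, -0.3, 0.2]
opening: 0.003
finger_force: 0.0
```

Request:
step_arm([
  {"dp":[0,0,0],"twist":[0,0,0],"hand":-1},
  {"dp":[0,0,50],"twist":[0,0,0],"hand":-1},
  {"dp":[0,0,93],"twist":[0,0,0],"hand":-1},
  {"dp":[0,0,93],"twist":[0,0,0],"hand":-1},
])

```text
clock: 36.45
tool_pos: [0.6232, -0.3795, 0.2014]
eef_rot: [1.0, 0.018, -0.004, -0.004]
contact_force: [1.0, -1.0, 1.2]
opening: 0.003
finger_force: 0.0
```

```bash
python3 - <<'E'
from meas import *
st(); p=np.array(r.get_state()['tool_pos']); 
for t in (88,75,60,45,30,20,10,5,0,-2):
    a=np.radians(t); s=.13
    x=.591-s*np.cos(a)+.010*np.sin(a)+.009; z=.055+s*np.sin(a)+.010*np.cos(a)+.022
    print(t,round(x,3),round(z,3),'dp',round((x-p[0])*1000),round((p[2]-z)*1000))
E
```

```text
t 36.45 p [ 0.6232 -0.3795  0.2014] yaw 2.0 q [ 0.64  0.92 -0.34  1.23  0.31  1.05 -1.27] F [ 1.  -1.   1.2] op 0.003
88 0.605 0.207 dp -18 -6
75 0.576 0.205 dp -47 -4
60 0.544 0.195 dp -80 7
45 0.515 0.176 dp -108 25
30 0.492 0.151 dp -131 51
20 0.481 0.131 dp -142 71
10 0.474 0.109 dp -149 92
5 0.471 0.098 dp -152 103
0 0.47 0.087 dp -153 114
-2 0.47 0.082 dp -153 119
```

Request:
step_arm([
  {"dp":[-18,0,-4],"twist":[0,0,0],"hand":-1},
  {"dp":[-47,0,-3],"twist":[0,0,0],"hand":-1},
  {"dp":[-80,0,7],"twist":[0,0,0],"hand":-1},
  {"dp":[-95,0,15],"twist":[0,0,0],"hand":-1},
  {"dp":[-108,0,25],"twist":[0,0,0],"hand":-1},
])

```text
clock: 37.08
tool_pos: [0.5196, -0.3851, 0.1837]
eef_rot: [1.0, 0.017, 0.003, -0.001]
contact_force: [0.9, -0.2, 2.0]
opening: 0.009
finger_force: 0.6
```

Request:
step_arm([
  {"dp":[-23,0,26],"twist":[0,0,0],"hand":-1},
  {"dp":[-34,0,46],"twist":[0,0,0],"hand":-1},
  {"dp":[-41,0,67],"twist":[0,0,0],"hand":-1},
  {"dp":[-44,0,78],"twist":[0,0,0],"hand":-1},
  {"dp":[-45,0,86],"twist":[0,0,0],"hand":-1},
])

```text
clock: 37.7
tool_pos: [0.475, -0.3855, 0.0956]
eef_rot: [1.0, 0.018, 0.001, -0.002]
contact_force: [-0.3, -0.3, 0.6]
opening: 0.008
finger_force: 0.3
```

Request:
step_arm([
  {"dp":[0,0,4],"twist":[0,0,0],"hand":-1},
  {"dp":[0,0,6],"twist":[0,0,0],"hand":-1},
  {"dp":[0,0,6],"twist":[0,0,0],"hand":-1},
])

```text
clock: 38.08
tool_pos: [0.475, -0.3846, 0.0889]
eef_rot: [1.0, 0.018, 0.001, -0.002]
contact_force: [-0.2, 0.9, -0.3]
opening: 0.002
finger_force: 0.0
```

Request:
step_arm([
  {"dp":[0,0,3],"twist":[0,0,0],"hand":-1},
  {"dp":[0,0,5],"twist":[0,0,0],"hand":-1},
  {"dp":[0,0,5],"twist":[0,0,0],"hand":-1},
])

```text
clock: 38.45
tool_pos: [0.475, -0.3847, 0.0858]
eef_rot: [1.0, 0.018, 0.001, -0.002]
contact_force: [-3.4, 1.4, 15.0]
opening: 0.001
finger_force: 7.7
```

Request:
step_arm([
  {"dp":[0,0,3],"twist":[0,0,0],"hand":-1},
  {"dp":[0,0,3],"twist":[0,0,0],"hand":-1},
])

```text
clock: 38.7
tool_pos: [0.475, -0.3847, 0.0856]
eef_rot: [1.0, 0.018, 0.001, -0.001]
contact_force: [-8.4, 5.7, 35.9]
opening: 0.004
finger_force: 18.0
```

Hard contact: the lid is shut. I lift off and check everything.

Request:
step_arm([
  {"dp":[0,0,-40],"twist":[0,0,0],"hand":-1},
  {"dp":[0,0,-100],"twist":[0,0,0],"hand":-1},
  {"dp":[-40,0,-160],"twist":[0,0,0],"hand":-1},
  {"dp":[-90,0,-180],"twist":[0,0,0],"hand":-1},
  {"dp":[-90,0,-180],"twist":[0,0,0],"hand":-1},
])

```text
clock: 39.33
tool_pos: [0.3805, -0.3907, 0.2627]
eef_rot: [1.0, 0.015, -0.0, -0.001]
contact_force: [0.5, 0.2, 0.3]
opening: 0.005
finger_force: 0.0
```

```bash
python3 - <<'E'
from meas import *
st(); d=snap('wrist'); P=wcloud(d)
m=(P[...,2]>.045)&(P[...,2]<.08)&(abs(P[...,0]-.506)<.1)&(abs(P[...,1]+.382)<.12); m[300:]=0; q=P[m]; 
c=np.linalg.lstsq(np.c_[q[:,:2],np.ones(len(q))],q[:,2],rcond=None)[0]; print('lid plane',c.round(4),len(q),q.min(0),q.max(0))
d=snap('top','t9.png'); P=cloud(d)
a=np.radians(-5.2); ux=np.array([np.cos(a),np.sin(a)]); uy=np.array([-np.sin(a),np.cos(a)])
m=box(P,110,185,168,200,.055,.085); X=P[...,:2]@ux; Y=P[...,:2]@uy
mb=m&(P[...,0]<.615); print('bar X', X[mb].min(),np.median(X[mb]), 'wall outer', [X[(abs(Y-y)<.004)&(P[...,2]>.078)&(P[...,2]<.094)].min().round(3) for y in (.22,.26,.36,.4)])
E
```

```text
t 39.33 p [ 0.3805 -0.3907  0.2627] yaw 1.7 q [ 0.96  0.6  -0.4   1.8   0.31  0.81 -1.14] F [0.5 0.2 0.3] op 0.005
lid plane [-0.0002  0.0007  0.0633] 27011 [ 0.41598147 -0.48974182  0.05941467] [ 0.58888756 -0.2751454   0.0677989 ]
bar X 0.569164770297342 0.5753623792709832 wall outer [np.float64(0.61), np.float64(0.611), np.float64(0.61), np.float64(0.61)]
```

View pics/t9.png

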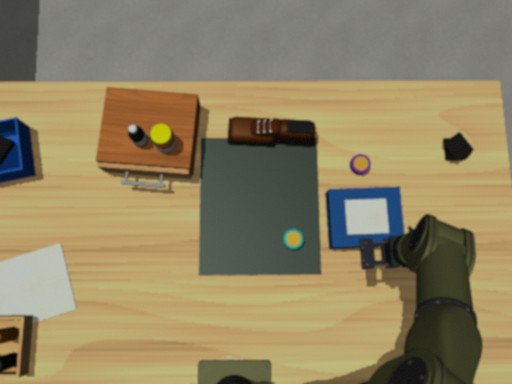

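The lid is flat (z=0.063, no slope) and the drawer travelled back 0.165 m. The shoe, jar and bottle look unmoved, and the arm is clear of everything.

```bash
python3 -c "
from plant import r
print(r.finish_job())"
```

```text
the job is handed in; nothing more can be done
None
```

I handed the job in at about 39 s, with both brushes bristles down in the closed drawer and the green and black tins flat in the shut blue box; the shoe, jar, bottle and look-alike tins look unmoved, and no verdict came back.

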